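Pack the bench chest: find the cup that seats in its holder, load it, shut the lid

ROBOT

A 7-joint arm with a two-finger parallel gripper is mounted at the origin on a cart in front of the work surface, level with it; the furniture and walls round the work are solid. World frame = base frame: x ahead of the robot, y to its left, z up, the work surface at z = 0. Lengths are in mm, angles in degrees, forces in N, time in s.
With the tool pointing down it reaches from about 350 to 900 mm from the base axis. Payload 8.1 kg.
Tool frame: the origin (TCP) lies midway between the tips of the shut fingers; the grasp point (between the pads) lies 19 mm behind it (r.grasp_offset is the distance from the TCP to the grasp point, in mm); z points along the fingers, x is the direction in which the jaws open and shut, and the axes are right-handed (so a half turn about z gives the same grasp; the last joint's range is limited). The gripper opens to 85 mm and grips with 20 to 120 N. Pads are 22 mm wide; open, the fingers measure 114 mm over their backs; the gripper's body (76 mm by 85 mm) begins 54 mm behind the grasp point. The pads swing forward as they close: fully open they stand 13 mm farther back than shut.
Start: joints at [-80.936, 24.895, 1.432, 90.138, -0.665, 64.973, -4.303], TCP at [161.185, 603.871, 231.323] pointing down, gripper open.
Joint ranges: [-149.89, 149.89], [-25.12, 119.58], [-72.63, 75.52], [4.76, 147.25], [-75.54, 255.54], [6.69, 114.76], [-157.13, 157.13]. Speed limits (degrees/s): [127.2, 127.2, 172.46, 172.46, 180, 180, 180].

INTERFACE

Orientations are given as [roll, pitch, yaw] about the fixed x, y, z axes, in that order (R = Rz(yaw) Ry(pitch) Rx(roll)).
In Python, from station import r gives the robot as it stands.
- The arm moves only by the tool servo_tool, never from a script. Its argument "plan" is a list of rows, each an object with "delta_pos": the shift along the tool's x, y, z in cm, a list of three; "spin": the turn about the tool's z in rad. In form: [{"delta_pos": [dx, dy, dz], "spin": spin}, ...]. A call has 1 to 5 rows; each row is the pose to reach, as a shift and turn from the pose commanded when the call began, along the tool's axes at that moment; what a row does not reach only later rows make up. A row lasts 1/12 s, in which the tool goes at most 41.7 mm and 7.16 degrees, less where a joint would pass 70% of its speed; a pose out of reach is approached as far as the arm can. A call with a gripper value outside its range is refused whole. "claw" is the finger opening in cm, from 0 to 8.54, set as the call begins (left out, the last holds). The fingers move at their own pace and stop on an object; the grip force is fixed at half the most. Time passes only in rows, so rows that repeat a pose let the fingers close. It gives the time, the measured TCP pose, the force and the opening at its end, in the units of the state.
- r.get_obs(): the state, without advancing time (a new reading comes with each control period).
- r.read_camera(name): name is "scene" or "top" or "wrist"; returns the picture (420x560x3 uint8, red, green, blue); there is no depth.
- r.get_calibration(name): a dict with "K" (3x3 intrinsics, pixels), "T" (4x4, takes a point from camera to world coordinates). Camera axes: x right, y down, z forward; pixel columns grow to the right and rows downward; lengths in mm; the calibration is good to about 2 mm. A picture is of the moment at which its call begins: read the wrist's pose just before it. get_calibration takes no time and is no camera call; for the wrist camera it gives the pose at the moment of the call.
- r.hand_in(): hands the job in, once; it reports no verdict.
Trained networks look in the newest picture that a camera, given by its name, has taken for a name from the list of things; names that differ only in an ending like _2 or _b are one class to them, and where a whole thing is asked for, a point or a joint stands for the part that bears it (a point fixed in the world has none). Each returns a list of dicts, best first, with "conf" (0 to 1); they miss things now and then, are a little off and sometimes report something else, mostly with a low value. They report only what shows in the picture. A call takes as long as a camera call. They do not tell look-alikes from the thing itself.
- r.recognise(label, camera): "box" ([left, top, right, bottom] in pixels, round what is visible of it).
- r.cut_out(label, camera): "pixels" (420x560 bool, what is visible of it) and "box" ([left, top, right, bottom] in pixels, round what is visible of it).
- r.pinpoint(label, camera): "xy" ([column, row] in pixels: a listed point, or the origin of a listed thing).
The state is a dict: "clock": time; "joint_positions": joint angles; "qd": joint speeds; "joint_efforts": joint torques, N m; "eef_pos": TCP position; "eef_rot": TCP orientation; "wrist_force": force on the tool from outside, world axes, zero at the start; "torque": the same for the moment, N m; "grip_width": finger opening in mm.
Only numpy, scipy, OpenCV 4.12 (cv2) and the standard library are available. Lean on these libraries where they do the work, as an engineer would, in place of code of your own. Each camera call takes 0.05 s, during which the arm holds its last target.

TASK

Pack the open bench chest: find which of the three white cups seats in the round hole of the wooden holder in the chest (its collar then rests on the holder's top; a bigger cup stays on top of the hole, a smaller one drops through to the floor), leave it there and put every blue polishing block into it. Stand every amber jar upright on the free floor beside the holder, and then shut the lid fully. Leave the other two cups standing upright on the bench outside the chest, and do not disturb the mug, the gel bottle and the glue bottle.

Things in the scene. Friction and masses are not known exactly. Their poses are not given: they have to be found in the camera images.
- case_floor (a point): Centre of the inside floor of the grey bench chest's lidded compartment, 56 mm above the bench (a shut, fixed drawer is below). The chest is fixed, at a new place and angle each start. Its axes: x to the back (hinge side), y to its left, z up. Inside 160 (x) by 280 mm (y), walls 6 mm, wall tops 88 mm above the floor. The holder fills the left bay, up to a 14 mm rib at y = +19 to +22 mm.
- right_bay (a point): Centre of the free floor right of the rib, where the jars go: 160 (x) by 159 mm (y), 60 mm to the right (-y) of the inside floor centre. Axes as the chest's.
- lid (a joint): Angle of the chest lid in rad: 0 fully shut, 1.62 to 1.75 at the start (just past upright), end stop 1.8. Stiff hinge: the lid stays at any angle where it is left, and takes some 0.5 to 3 N at its free edge to move. No catch needs working.
- lid_hinge (a point): Middle of the lid's hinge line: in the chest's axes 90 mm behind (+x) and 89 mm above the inside floor centre; the line runs along the chest's y. The lid is a grey slab 14 mm thick, 294 mm wide and 177 mm from hinge line to free edge; shut, its under side lies at the hinge line's height. The point's axes turn with the lid.
- lid_edge (a point): Middle of the free edge of the lid, on its outer (when shut, upper) face; 176 mm from the hinge line.
- holder (a point): Centre of the round upright hole in the holder, at its top face (40 mm above the inside floor); axes as the chest's; true to about 1 mm. The holder is a loose pale wooden block, 700 g, 159 (x) by 117 (y) by 40 mm thick, that fills the left bay; the hole goes right through to the floor. Holders with holes of 70, 82 or 94 mm exist; which one is in the chest is not told.
- cup_small_mid (a point): Centre (half-way up) of the smallest of three white open plastic cups: straight round body 66 mm in outer diameter, 64 mm high, wall 2.5 mm, bottom 3 mm; a collar 76 mm wide runs round it from 22 to 27 mm above its underside. 50 to 100 g. z is its axis, pointing to the mouth. Take it by the wall above the collar, one finger inside.
- cup_middle_mid (a point): Centre (half-way up) of the middle-sized of three white open plastic cups: straight round body 78 mm in outer diameter, 64 mm high, wall 2.5 mm, bottom 3 mm; a collar 88 mm wide runs round it from 22 to 27 mm above its underside. 50 to 100 g. z is its axis, pointing to the mouth. Take it by the wall above the collar, one finger inside.
- cup_large_mid (a point): Centre (half-way up) of the largest of three white open plastic cups: straight round body 90 mm in outer diameter, 64 mm high, wall 2.5 mm, bottom 3 mm; a collar 100 mm wide runs round it from 22 to 27 mm above its underside. 50 to 100 g. z is its axis, pointing to the mouth. Take it by the wall above the collar, one finger inside.
- jar_one_mid (a point): Centre (half-way up) of an amber jar with a white cap (the cap is fixed), 42 mm in diameter and 58 mm high; z is its axis, pointing to the cap. Absent in some starts.
- jar_two_mid (a point): Centre (half-way up) of an amber jar with a white cap (the cap is fixed), 42 mm in diameter and 58 mm high; z is its axis, pointing to the cap. Absent in some starts.
- jar_short_mid (a point): Centre (half-way up) of an amber jar with a white cap (the cap is fixed), 40 mm in diameter and 54 mm high; z is its axis, pointing to the cap. Absent in some starts.
- block_one_mid (a point): Centre of a small blue silicone polishing block, 26 by 26 by 26 mm with rounded edges. The two are alike; one may be absent. Both go into any of the cups with room to spare.
- block_two_mid (a point): Centre of a small blue silicone polishing block, 26 by 26 by 26 mm with rounded edges. The two are alike; one may be absent. Both go into any of the cups with room to spare.
- mug: Red mug, 113 by 154 by 92 mm, a bystander: leave alone. Origin under its middle.
- gel: Small pink gel bottle, 26 by 44 by 80 mm, a bystander: leave alone. Origin under its middle.
- glue: Black glue bottle with a blue cap, 23 by 30 by 88 mm, a bystander: leave alone. Origin under its middle.
Not all that is in view belongs to the job. Leave any yellow look-alike of the part that bears jar_two_mid alone.

How it is judged (in metres and radians):
On the way, in this order (a step that is already met when the one before it is completed fails the run):
1. with the lid still open: the fitting cup is seated in the holder, all blocks are in it and all jars stand on the free floor (((horizontal distance between cup_small_mid and holder below 0.007 m and z of cup_small_mid in the frame of holder between 0.005 and 0.015 m and angle between cup_small_mid's own z axis and vertical below 0.1 rad) or (horizontal distance between cup_middle_mid and holder below 0.007 m and z of cup_middle_mid in the frame of holder between 0.005 and 0.015 m and angle between cup_middle_mid's own z axis and vertical below 0.1 rad) or (horizontal distance between cup_large_mid and holder below 0.007 m and z of cup_large_mid in the frame of holder between 0.005 and 0.015 m and angle between cup_large_mid's own z axis and vertical below 0.1 rad)) and horizontal distance between each of block_one_mid, block_two_mid and holder below 0.038 m and z of each of block_one_mid, block_two_mid in the frame of holder below 0.04 m and x of jar_one_mid in the frame of case_floor between -0.08 and 0.08 m and y of jar_one_mid in the frame of case_floor between -0.14 and 0.02 m and z of each of jar_one_mid, jar_two_mid in the frame of case_floor below 0.037 m and angle between each of jar_one_mid, jar_two_mid, jar_short_mid's own z axis and vertical below 0.15 rad and x of jar_two_mid in the frame of case_floor between -0.08 and 0.08 m and y of jar_two_mid in the frame of case_floor between -0.14 and 0.02 m and x of jar_short_mid in the frame of case_floor between -0.08 and 0.08 m and y of jar_short_mid in the frame of case_floor between -0.14 and 0.02 m and z of jar_short_mid in the frame of case_floor below 0.035 m and value of joint lid above 0.6 rad), for 0.2 s.
2. the lid is shut (value of joint lid below 0.03 rad), for 0.2 s.
At the end, for the whole second after the job is handed in: One cup hangs in the holder by its collar (7 mm of centre, 5 mm in height, upright to 0.1 rad); blocks inside it; jars upright (0.15 rad) on the free floor; lid shut to 0.03 rad; the other two cups upright on the bench outside the chest (((horizontal distance between cup_small_mid and holder below 0.007 m and z of cup_small_mid in the frame of holder between 0.005 and 0.015 m and angle between cup_small_mid's own z axis and vertical below 0.1 rad) or (horizontal distance between cup_middle_mid and holder below 0.007 m and z of cup_middle_mid in the frame of holder between 0.005 and 0.015 m and angle between cup_middle_mid's own z axis and vertical below 0.1 rad) or (horizontal distance between cup_large_mid and holder below 0.007 m and z of cup_large_mid in the frame of holder between 0.005 and 0.015 m and angle between cup_large_mid's own z axis and vertical below 0.1 rad)) and horizontal distance between each of block_one_mid, block_two_mid and holder below 0.038 m and z of each of block_one_mid, block_two_mid in the frame of holder below 0.04 m and x of jar_one_mid in the frame of case_floor between -0.08 and 0.08 m and y of jar_one_mid in the frame of case_floor between -0.14 and 0.02 m and z of each of jar_one_mid, jar_two_mid in the frame of case_floor below 0.037 m and angle between each of jar_one_mid, jar_two_mid, jar_short_mid's own z axis and vertical below 0.15 rad and x of jar_two_mid in the frame of case_floor between -0.08 and 0.08 m and y of jar_two_mid in the frame of case_floor between -0.14 and 0.02 m and x of jar_short_mid in the frame of case_floor between -0.08 and 0.08 m and y of jar_short_mid in the frame of case_floor between -0.14 and 0.02 m and z of jar_short_mid in the frame of case_floor below 0.035 m and ((horizontal distance between cup_small_mid and holder below 0.007 m and z of cup_small_mid in the frame of holder between 0.005 and 0.015 m and angle between cup_small_mid's own z axis and vertical below 0.1 rad) or ((x of cup_small_mid in the frame of case_floor below -0.124 m or x of cup_small_mid in the frame of case_floor above 0.124 m or y of cup_small_mid in the frame of case_floor above 0.184 m or y of cup_small_mid in the frame of case_floor below -0.184 m) and angle between cup_small_mid's own z axis and vertical below 0.15 rad and height (world z) of cup_small_mid between 0.02 and 0.045 m)) and ((horizontal distance between cup_middle_mid and holder below 0.007 m and z of cup_middle_mid in the frame of holder between 0.005 and 0.015 m and angle between cup_middle_mid's own z axis and vertical below 0.1 rad) or ((x of cup_middle_mid in the frame of case_floor below -0.13 m or x of cup_middle_mid in the frame of case_floor above 0.13 m or y of cup_middle_mid in the frame of case_floor above 0.19 m or y of cup_middle_mid in the frame of case_floor below -0.19 m) and angle between cup_middle_mid's own z axis and vertical below 0.15 rad and height (world z) of cup_middle_mid between 0.02 and 0.045 m)) and ((horizontal distance between cup_large_mid and holder below 0.007 m and z of cup_large_mid in the frame of holder between 0.005 and 0.015 m and angle between cup_large_mid's own z axis and vertical below 0.1 rad) or ((x of cup_large_mid in the frame of case_floor below -0.136 m or x of cup_large_mid in the frame of case_floor above 0.136 m or y of cup_large_mid in the frame of case_floor above 0.196 m or y of cup_large_mid in the frame of case_floor below -0.196 m) and angle between cup_large_mid's own z axis and vertical below 0.15 rad and height (world z) of cup_large_mid between 0.02 and 0.045 m)) and value of joint lid below 0.03 rad); the robot touches nothing.
It fails at once if the mug is moved by more than 4 cm or tipped (distance of mug from where it was at the start of the episode above 0.04 m or angle between mug's own z axis and vertical above 0.4 rad).
It fails at once if the gel bottle is moved by more than 4 cm or tipped (distance of gel from where it was at the start of the episode above 0.04 m or angle between gel's own z axis and vertical above 0.4 rad).
It fails at once if the glue bottle is moved by more than 4 cm or tipped (distance of glue from where it was at the start of the episode above 0.04 m or angle between glue's own z axis and vertical above 0.4 rad).
Of insert_1, insert_2, insert_3 only 1 to 1 are there at a start; the rules pass over those that are not, and their reading is None.
Of jar_one, jar_two, jar_short only 2 to 3 are there at a start; the rules pass over those that are not, and their reading is None.
Of block_one, block_two only 1 to 2 are there at a start; the rules pass over those that are not, and their reading is None.
At some moment in a run one of cup_small, cup_middle, cup_large, block_one, block_two may be knocked a few centimetres aside while the robot is not near it.
It also fails if it takes over 210 s, if anything falls off the work surface, if the arm or the gripper's body presses on something with over 40 N, if the wrist force passes 120 N, or if a joint passes its speed limit or range.

## Working session

There is one attempt and no reset: what is moved stays moved. The work goes in short steps, Python scripts to look and compute and a tool call to move; the robot and the scene stay as the last step left them, time stands still between calls to the robot, and variables do not carry over. Pictures are saved under pics/ and viewed, and the job is handed in when it is done.

Besides the shell and the picture viewer there is one more tool, called after "Request:" by a JSON object that holds its "op" and its "data". servo_tool: Moves the arm, as the interface text tells. Its arguments: {"type":"object","properties":{"plan":{"type":"array"},"claw":{"type":"number"}},"required":["plan"]}

```bash
ls; mkdir -p pics; python3 - <<'E'
from station import r
import cv2
print(r.get_obs())
for n in ["scene","top","wrist"]:
    im=r.read_camera(n); cv2.imwrite(f"pics/{n}0.png",im[:,:,::-1])
    c=r.get_calibration(n); print(n,c["K"].tolist(),c["T"].round(3).tolist())
E
```

```text
pics
{'clock': 0.0, 'joint_positions': array([-80.93577801,  24.93615701,   1.43102167,  90.18874826,
        -0.66543592,  64.97387225,  -4.30215053]), 'qd': array([ 0.0127172 , -0.08796986,  0.07370261, -0.13192318,  0.02382535,
       -0.07717488,  0.07647831]), 'joint_efforts': array([ 2.07615267e-04, -6.70488381e+01,  1.02483418e+00, -3.16192210e+01,
        1.54872250e-02,  1.26834313e-02,  1.75887106e-05]), 'eef_pos': array([161.0804945 , 603.36232696, 230.53158444]), 'eef_rot': array([1.79992451e+02, 9.01442606e-02, 7.50534914e+01]), 'wrist_force': array([ 0.08331707,  0.03102624, -0.01116435]), 'torque': array([-0.01481738, -0.01262989,  0.02255024]), 'grip_width': 85.50948734874669}
scene [[465.5555779988599, 0.0, 284.5445771132799], [0.0, 465.5555779988599, 209.57633798074252], [0.0, 0.0, 1.0]] [[0.636, -0.543, 0.548, -80.073], [-0.771, -0.462, 0.438, -390.103], [0.016, -0.701, -0.713, 941.188], [0.0, 0.0, 0.0, 1.0]]
top [[419.8876257617705, 0.0, 290.4746311753274], [0.0, 419.8876257617705, 205.41343111251777], [0.0, 0.0, 1.0]] [[0.018, -0.998, 0.066, 468.261], [-0.999, -0.02, -0.026, 121.645], [0.027, -0.065, -0.997, 1331.954], [0.0, 0.0, 0.0, 1.0]]
wrist [[346.08624602146375, 0.0, 273.15312933660016], [0.0, 346.08624602146375, 217.43692509819135], [0.0, 0.0, 1.0]] [[0.257, 0.913, 0.316, 79.108], [0.966, -0.243, -0.085, 625.264], [-0.001, 0.327, -0.945, 373.499], [0.0, 0.0, 0.0, 1.0]]
```

View pics/scene0.png

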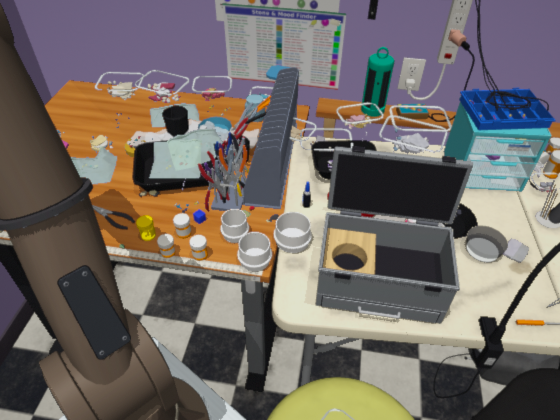

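View pics/top0.png

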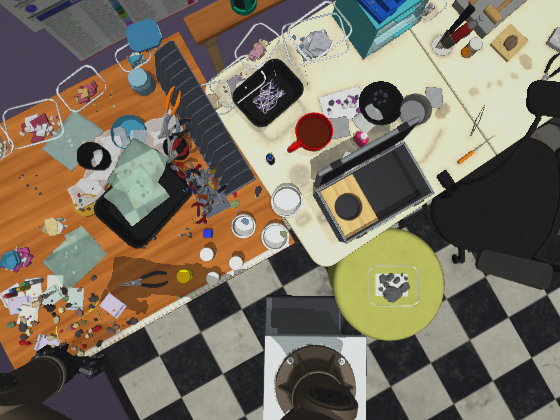

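View pics/wrist0.png

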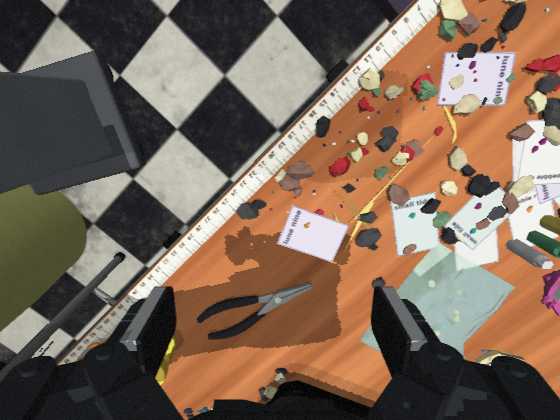

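```bash
cat > h.py <<'E'
from station import r
import numpy as np, cv2
def ray(cam,uv,cal=None):
    c=cal or r.get_calibration(cam); K,T=c["K"],c["T"]
    d=T[:3,:3]@np.linalg.inv(K)@np.array([uv[0],uv[1],1.]); return T[:3,3],d/np.linalg.norm(d)
def atz(cam,uv,z,cal=None):
    o,d=ray(cam,uv,cal); return o+d*(z-o[2])/d[2]
def tri(rays):
    A=np.zeros((3,3));b=np.zeros(3)
    for o,d in rays:
        P=np.eye(3)-np.outer(d,d);A+=P;b+=P@o
    x=np.linalg.solve(A,b); return x,[np.linalg.norm((np.eye(3)-np.outer(d,d))@(x-o)) for o,d in rays]
def proj(cam,p,cal=None):
    c=cal or r.get_calibration(cam); T=np.linalg.inv(c["T"]); q=T[:3,:3]@np.asarray(p)+T[:3,3]; q=c["K"]@q; return q[:2]/q[2]
def snap(n,name,crop=None,s=1):
    im=r.read_camera(n)
    if crop: im=im[crop[1]:crop[3],crop[0]:crop[2]]
    im=cv2.resize(im,None,fx=s,fy=s,interpolation=cv2.INTER_CUBIC); cv2.imwrite("pics/"+name+".png",im[:,:,::-1])
E
python3 - <<'E'
from h import *
snap("top","t1",(150,100,450,300),2.6)
snap("scene","s1",(120,140,500,340),2.1)
labs="case_floor right_bay lid_hinge lid_edge holder cup_small_mid cup_middle_mid cup_large_mid jar_one_mid jar_two_mid jar_short_mid block_one_mid block_two_mid mug gel glue".split()
for l in labs:
    for cam in ["top","scene"]:
        print(l,cam,[(np.round(d["xy"],1).tolist(),round(d["conf"],2)) for d in r.pinpoint(l,cam)[:4]])
print(r.get_obs()["clock"])
E
```

```text
case_floor top [([366.8, 194.7], 0.6), ([285.5, 201.5], 0.52)]
case_floor scene [([377.6, 268.7], 0.96)]
right_bay top [([388.1, 186.1], 0.62), ([207.2, 253.8], 0.17)]
right_bay scene [([406.8, 272.3], 0.85), ([353.4, 212.6], 0.16)]
lid_hinge top [([362.6, 166.2], 0.64)]
lid_hinge scene [([388.6, 218.9], 0.75)]
lid_edge top [([369.8, 141.1], 0.85)]
lid_edge scene [([402.6, 152.9], 0.88), ([253.2, 251.5], 0.61)]
holder top [([347.1, 205.6], 0.97), ([241.9, 225.6], 0.54)]
holder scene [([349.5, 252.5], 0.81)]
cup_small_mid top [([269.3, 158.9], 0.44)]
cup_small_mid scene [([236.1, 227.1], 0.61)]
cup_middle_mid top [([276.0, 234.3], 0.72), ([386.0, 183.9], 0.7)]
cup_middle_mid scene [([255.6, 250.1], 0.81)]
cup_large_mid top [([285.2, 204.3], 0.94), ([275.1, 233.0], 0.48)]
cup_large_mid scene [([292.6, 235.6], 0.88)]
jar_one_mid top [([236.7, 263.3], 0.75)]
jar_one_mid scene [([198.2, 248.9], 0.92)]
jar_two_mid top [([186.8, 275.9], 0.65), ([211.6, 254.0], 0.56), ([214.2, 278.2], 0.21)]
jar_two_mid scene [([182.1, 226.7], 0.82), ([348.0, 256.2], 0.28)]
jar_short_mid top [([214.2, 277.6], 0.66), ([286.3, 202.4], 0.36)]
jar_short_mid scene [([165.1, 248.0], 0.91)]
block_one_mid top [([210.4, 232.5], 0.65)]
block_one_mid scene [([350.3, 254.4], 0.67), ([198.2, 214.7], 0.49)]
block_two_mid top []
block_two_mid scene [([231.5, 223.9], 0.57)]
mug top [([305.6, 137.9], 0.56), ([208.2, 232.9], 0.43)]
mug scene [([352.3, 213.4], 0.44)]
gel top [([359.4, 141.2], 0.69)]
gel scene [([166.6, 248.0], 0.66)]
glue top [([270.9, 157.6], 0.46)]
glue scene [([303.4, 203.8], 0.6)]
1.85
```

View pics/t1.png

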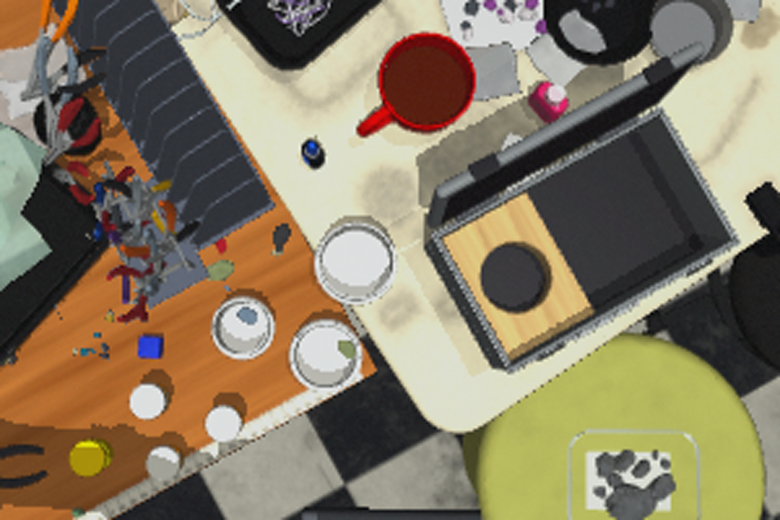

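View pics/s1.png

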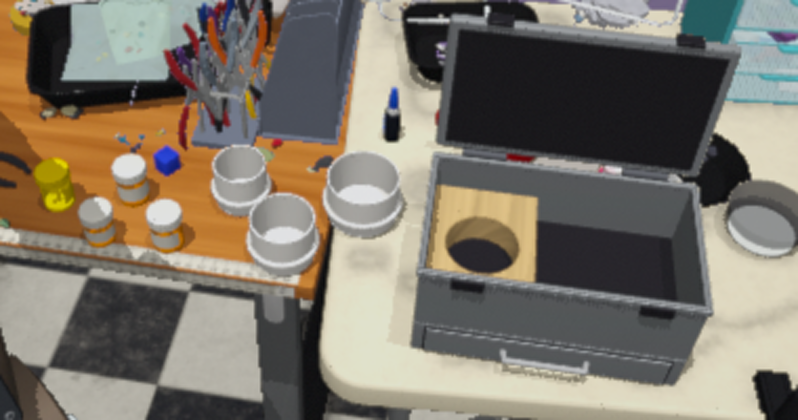

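```bash
python3 - <<'E'
from h import *
P={"floor":((366.8,194.7),(377.6,268.7)),"bay":((388.1,186.1),(406.8,272.3)),"hinge":((362.6,166.2),(388.6,218.9)),"edge":((369.8,141.1),(402.6,152.9)),"holder":((347.1,205.6),(349.5,252.5)),
"cs":((242.5,225.6),(236.1,227.1)),"cm":((276,234.3),(255.6,250.1)),"cl":((285.2,204.3),(292.6,235.6)),"j1":((236.7,263.3),(198.2,248.9)),"j2":((207,255),(182.1,226.7)),"js":((214,278),(165.1,248)),"b":((209,233),(199,215.5)),"gel":((359.4,141.2),(359.4,141.2)),"glue":((270.9,157.6),(303.4,203.8))}
for k,(a,b) in P.items():
    x,e=tri([ray("top",a),ray("scene",b)]); print(k,x.round(1),np.round(e,1))
E
```

```text
floor [ 589.1 -143.    61.1] [1. 1.]
bay [ 615.1 -204.5   73.7] [1.7 1.7]
hinge [ 661.7 -111.5  152.6] [0.8 0.8]
edge [695.7 -94.2 319.7] [2.6 2.6]
holder [553.3 -78.2 103.3] [1.6 1.6]
cs [491.1 233.7  21.4] [3. 3.]
cm [463.  132.1  31. ] [1.4 1.4]
cl [561.5 100.2  24.1] [5.5 5.5]
j1 [373.2 249.8  26.6] [0.6 0.6]
j2 [398.1 340.8  24.8] [2.1 2.1]
js [325.4 320.1  19.3] [0.9 0.9]
b [463.  340.9  16.1] [1.8 1.8]
gel [665.9 -37.5 348.8] [35.1 35.1]
glue [704.1 157.9  -2.2] [7. 7.]
```

```bash
python3 - <<'E'
from h import *
c=[atz("top",(150+u/2.6,100+v/2.6),144) for u,v in [(427,240),(660,110),(738,240),(505,370)]]
for p in c: print(p.round(1))
c=np.array(c); m=c.mean(0); print(m, np.linalg.norm(c[1]-c[0]),np.linalg.norm(c[2]-c[1]),np.linalg.norm(c[3]-c[2]),np.linalg.norm(c[0]-c[3]))
# left dir: from right to left
d=(c[0]-c[1])+(c[3]-c[2]); print("y axis yaw",np.degrees(np.arctan2(d[1],d[0]))-90)
# hole
im=r.read_camera("top"); a=r.cut_out("holder","top"); print([(x["conf"],x["box"]) for x in a])
im=r.read_camera("scene"); cv2.imwrite("pics/s2.png",cv2.resize(im[200:330,305:465],None,fx=5,fy=4.6,interpolation=cv2.INTER_CUBIC)[:,:,::-1])
im=r.read_camera("top"); cv2.imwrite("pics/t2.png",cv2.resize(im[125:250,305:445],None,fx=5,fy=4.8,interpolation=cv2.INTER_CUBIC)[:,:,::-1])
E
```

```text
[585.6  23.9 144. ]
[ 735.8 -233.   144. ]
[ 592.7 -319.8  144. ]
[445.2 -63.1 144. ]
[ 589.8259708  -148.01161636  144.        ] 297.6877579175906 167.37608904698172 295.98634938971384 165.140494388079
y axis yaw 30.094494577005975
[]
```

View pics/t2.png

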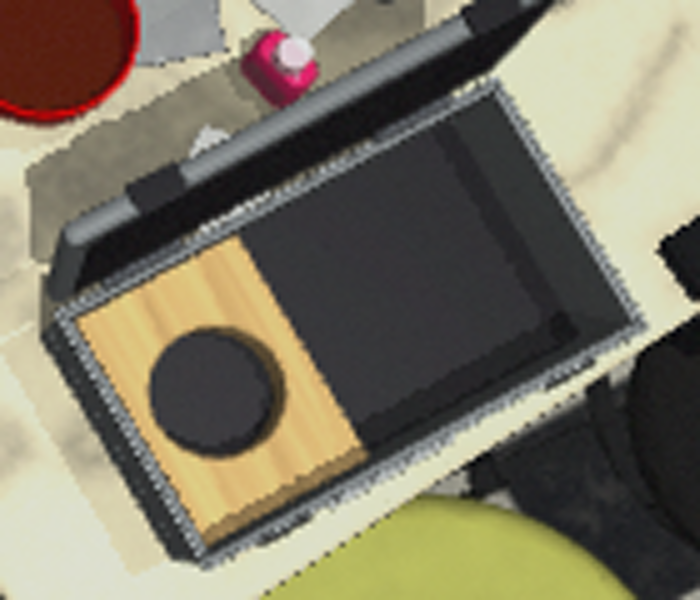

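View pics/s2.png

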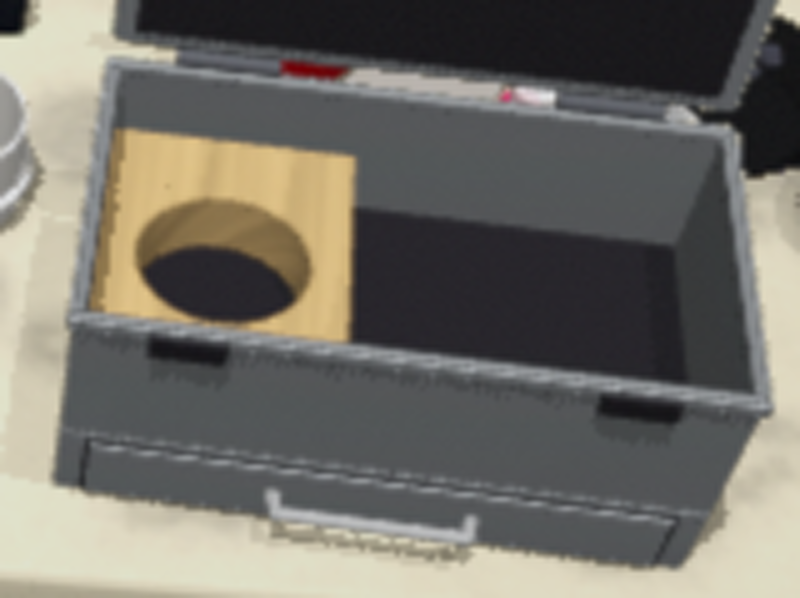

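```bash
python3 - <<'E'
from h import *
from scipy.optimize import least_squares
T=[(54,315),(492,82),(645,325),(203,563)]; T=[(305+u/5,125+v/4.8) for u,v in T]
S=[(112,60),(735,130),(772,408),(75,320)]; S=[(305+u/5,200+v/4.6) for u,v in S]
C=[(86,146),(86,-146),(-86,-146),(-86,146)]
ct,cs=r.get_calibration("top"),r.get_calibration("scene")
def w(p,q): 
    c,s=np.cos(p[2]),np.sin(p[2]); return np.array([p[0]+c*q[0]-s*q[1],p[1]+s*q[0]+c*q[1],q[2]])
def f(p,use=3):
    e=[]
    for i,c in enumerate(C):
        X=w(p,(*c,144+(p[3] if len(p)>3 else 0)))
        if use&1: e+=list(proj("top",X,ct)-T[i])
        if use&2: e+=list(proj("scene",X,cs)-S[i])
    return np.array(e)
for u in (1,2,3):
    s=least_squares(f,[590,-148,.52],args=(u,)); print(u,s.x[:2],np.degrees(s.x[2]),np.abs(s.fun).mean().round(2))
s=least_squares(f,[590,-148,.52,0]); print(s.x)
for z in [96]:
  print("hole", atz("top",(305+217/5,125+392/4.8),z), atz("scene",(305+223/5,200+261/4.6),z))
p=s.x
p=least_squares(f,[590,-148,.52]).x
for z in [96]:
  h=atz("top",(305+217/5,125+392/4.8),z); d=h[:2]-p[:2]; c_,s_=np.cos(p[2]),np.sin(p[2]); print("hole local",c_*d[0]+s_*d[1],-s_*d[0]+c_*d[1])
print("expected centre of block", w(p,(0,81,96)))
E
```

```text
1 [ 590.98857236 -149.87533327] 30.33099479256683 0.38
2 [ 591.21628897 -154.32688769] 30.497437542609973 0.2
3 [ 591.31898849 -152.66555814] 30.402991376149547 0.66
[ 5.92757174e+02 -1.52506971e+02  5.30654649e-01 -3.35841943e+00]
hole [549.70184501 -81.98466026  96.        ] [549.58041423 -83.92907378  96.        ]
hole local -0.12415195691359315 82.02292693992501
expected centre of block [550.32660612 -82.80409103  96.        ]
```

```bash
cat >> h.py <<'E'
def go(x,y,z,yaw=None,cur=None):
    o=r.get_obs(); p=np.array(o["eef_pos"]); a=o["eef_rot"][2]
    if cur is not None: p=np.array(cur[:3]); a=cur[3]
    t=np.radians(a); X=np.array([np.cos(t),np.sin(t),0]);Y=np.array([np.sin(t),-np.cos(t),0])
    d=np.array([x,y,z])-p
    sp=0 if yaw is None else -np.radians((yaw-a+180)%360-180)
    L=np.linalg.norm(d); n=max(L/41.7,abs(np.degrees(sp))/7.16)
    print("delta_cm",np.round([d@X/10,d@Y/10,-d[2]/10],2).tolist(),"spin",round(sp,3),"rows",round(n,1))
def st():
    o=r.get_obs(); print("t",round(o["clock"],2),"p",np.round(o["eef_pos"],1),"rot",np.round(o["eef_rot"],1),"F",np.round(o["wrist_force"],1),"g",round(o["grip_width"],1),"q",np.round(o["joint_positions"],0))
CH=(591.0,-152.0,np.radians(30.4))
def ch(x,y):
    c,s=np.cos(CH[2]),np.sin(CH[2]); return CH[0]+c*x-s*y, CH[1]+s*x+c*y
E
python3 - <<'E'
from h import *
print(proj("top",(325,320,50)),atz("top",(184,275),50))
go(330,100,231.3,30,cur=(161.2,603.9,231.3,75.05))
E
```

```text
[212.24380546 279.46309563] [337.01590162 404.94070179  50.        ]
delta_cm [-44.33, 29.31, -0.0] spin 0.786 rows 12.7
```

```bash
python3 - <<'E'
from h import *
go(440,120,231.3,30.4,cur=(161.2,603.9,231.3,75.05))
E
```

```text
delta_cm [-39.56, 39.42, -0.0] spin 0.779 rows 13.4
```

Request:
{"op": "servo_tool", "data": {"plan": [{"delta_pos": [-20,20,0],"spin": 0.4},{"delta_pos": [-20,20,0],"spin": 0.4},{"delta_pos": [-20,20,0],"spin": 0.4},{"delta_pos": [-20,20,0],"spin": 0.6},{"delta_pos": [-20,20,0],"spin": 0.6}]}}

```text
clock: 2.47
eef_pos: [266.1, 421.8, 231.4]
eef_rot: [-180.0, -0.0, 40.3]
wrist_force: [0.9, 1.5, 0.5]
grip_width: 85.3
```

```bash
python3 - <<'E'
from h import *
st();go(440,120,200,30.4)
E
```

```text
t 2.47 p [266.1 421.8 231.4] rot [-180.    -0.    40.3] F [0.9 1.5 0.5] g 85.3 q [-73.  13.  11. 108.  -3.  59. -20.]
delta_cm [-6.26, 34.26, 3.14] spin 0.173 rows 8.4
```

Request:
{"op": "servo_tool", "data": {"plan": [{"delta_pos": [-6.26,34.26,3.1],"spin": 0.17},{"delta_pos": [-6.26,34.26,3.1],"spin": 0.17},{"delta_pos": [-6.26,34.26,3.1],"spin": 0.17},{"delta_pos": [-6.26,34.26,3.1],"spin": 0.17},{"delta_pos": [-6.26,34.26,3.1],"spin": 0.17}]}}

```text
clock: 2.88
eef_pos: [370.9, 242.7, 213.1]
eef_rot: [-180.0, -0.1, 31.0]
wrist_force: [1.1, 0.6, 0.9]
grip_width: 85.4
```

```bash
python3 - <<'E'
from h import *
st();go(440,120,200,30.4)
E
```

```text
t 2.88 p [370.9 242.7 213.1] rot [-1.8e+02 -1.0e-01  3.1e+01] F [1.1 0.6 0.9] g 85.4 q [-57.   9.  20. 117.  -4.  55.  -5.]
delta_cm [-0.39, 14.08, 1.31] spin 0.01 rows 3.4
```

Request:
{"op": "servo_tool", "data": {"plan": [{"delta_pos": [-0.4,14.1,1.3],"spin": 0.01},{"delta_pos": [-0.4,14.1,1.3],"spin": 0.01},{"delta_pos": [-0.4,14.1,1.3],"spin": 0.01},{"delta_pos": [-0.4,14.1,1.3],"spin": 0.01},{"delta_pos": [-0.4,14.1,1.3],"spin": 0.01}], "claw": 3}}

```text
clock: 3.3
eef_pos: [441.1, 116.9, 199.9]
eef_rot: [179.9, -0.0, 30.0]
wrist_force: [-0.7, 0.4, 0.2]
grip_width: 30.1
```

```bash
python3 - <<'E'
from h import *
st();snap("wrist","w1")
for l in ["cup_middle_mid","cup_large_mid","cup_small_mid"]:
    a=r.pinpoint(l,"wrist"); print(l,[(d["xy"],round(d["conf"],2),atz("wrist",d["xy"],32).round(1)) for d in a[:3]])
E
```

```text
t 3.3 p [441.1 116.9 199.9] rot [179.9  -0.   30. ] F [-0.7  0.4  0.2] g 30.1 q [-44.  11.  26. 117.  -6.  53.  16.]
cup_middle_mid []
cup_large_mid [([373.1, 270.7], 0.74, array([565.4, 104.1,  32. ]))]
cup_small_mid [([387.9, 105.8], 0.65, array([483.4, 239.4,  32. ]))]
```

View pics/w1.png

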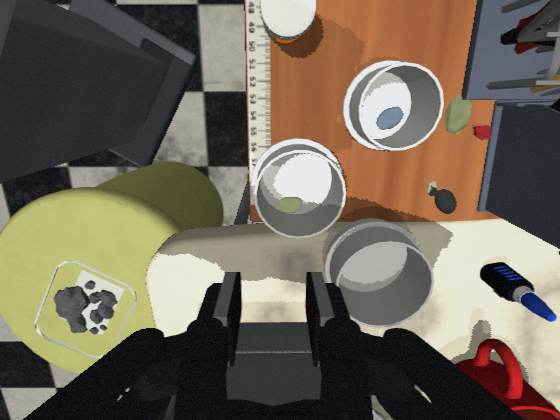

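```bash
python3 - <<'E'
from h import *
snap("wrist","w2",(235,120,365,250),4.6)
E
```

```text
(no output)
```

View pics/w2.png

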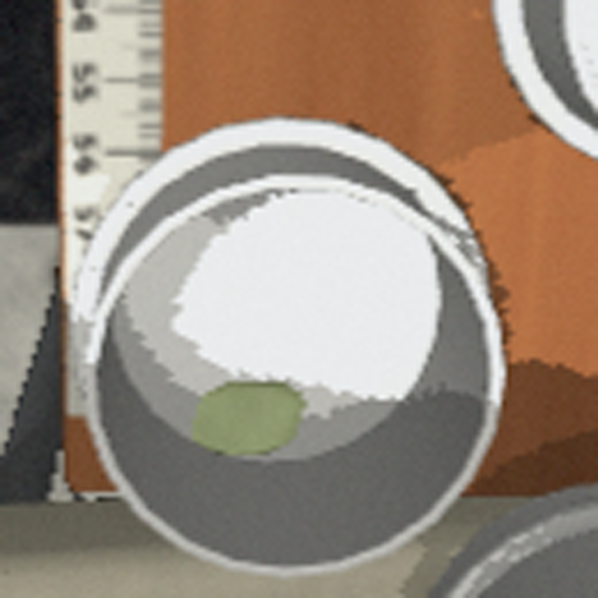

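```bash
python3 - <<'E'
from h import *
P=[atz("wrist",(235+u/4.6,120+v/4.6),64)[:2] for u,v in [(88,380),(505,370),(295,576),(300,174)]]
P=np.array(P)
A=np.c_[2*P,np.ones(4)]; s=np.linalg.lstsq(A,(P**2).sum(1),rcond=None)[0]; print(s[:2],np.sqrt(s[2]+s[0]**2+s[1]**2))
c=s[:2]; t=np.radians(30.4); g=c-37.8*np.array([np.cos(t),np.sin(t)]); print(g)
st();go(g[0],g[1],100,30.4)
E
```

```text
[457.14726831 134.29852197] 38.14392364323134
[424.54425161 115.17044569]
t 3.55 p [438.8 122.8 199.9] rot [-180.    -0.    30.5] F [ 0.3 -0.4  0.1] g 29.9 q [-44.  11.  26. 117.  -6.  53.  15.]
delta_cm [-1.62, -0.07, 9.99] spin 0.002 rows 2.4
```

Request:
{"op": "servo_tool", "data": {"plan": [{"delta_pos": [-1.6,0,9.5],"spin": 0},{"delta_pos": [-1.6,0,9.5],"spin": 0},{"delta_pos": [-1.6,0,9.5],"spin": 0},{"delta_pos": [-1.6,0,9.5],"spin": 0},{"delta_pos": [-1.6,0,9.5],"spin": 0}]}}

```text
clock: 3.97
eef_pos: [425.1, 114.1, 104.8]
eef_rot: [-180.0, 0.1, 30.5]
wrist_force: [1.3, -0.2, 0.9]
grip_width: 30.2
```

```bash
python3 - <<'E'
from h import *
snap("wrist","w3",(140,120,420,330),2.7);st()
E
```

```text
t 4.02 p [426.1 114.3 105.7] rot [ 1.80e+02 -1.00e-01  3.04e+01] F [ 1.1  0.  -0.3] g 29.7 q [-41.  18.  24. 125. -11.  39.  21.]
```

View pics/w3.png

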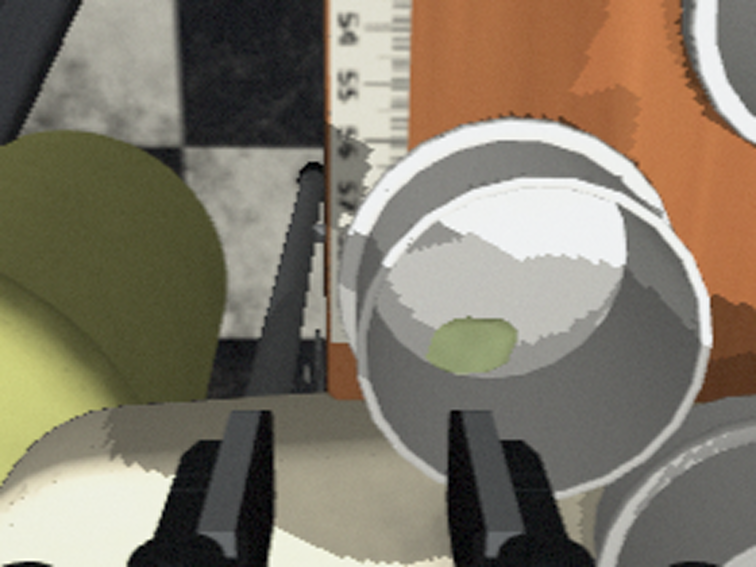

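```bash
python3 - <<'E'
from h import *
P=[atz("wrist",(140+u/2.7,120+v/2.7),64)[:2] for u,v in [(357,340),(712,318),(530,178),(542,502)]]
P=np.array(P)
A=np.c_[2*P,np.ones(4)]; s=np.linalg.lstsq(A,(P**2).sum(1),rcond=None)[0]; print(s[:2],np.sqrt(s[2]+s[0]**2+s[1]**2))
c=s[:2]; t=np.radians(30.4); g=c-37.8*np.array([np.cos(t),np.sin(t)]); print(g)
st();go(g[0],g[1],39,30.4)
print(r.get_calibration("wrist")["T"][:3,3], proj("wrist",(*g,39)))
E
```

```text
[457.886827   133.88465961] 38.277092534910516
[425.2838103  114.75658333]
t 4.02 p [426.1 114.3 105.7] rot [ 1.80e+02 -1.00e-01  3.04e+01] F [ 1.1  0.  -0.3] g 29.7 q [-41.  18.  24. 125. -11.  39.  21.]
delta_cm [-0.05, -0.08, 6.67] spin 0.001 rows 1.6
[382.81041981 186.91905502 248.47523708] [272.90685722 233.71768297]
```

Consistent within 1 mm; descend slowly and grip.

Request:
{"op": "servo_tool", "data": {"plan": [{"delta_pos": [-0.05,-0.05,3],"spin": 0},{"delta_pos": [-0.05,-0.05,5],"spin": 0},{"delta_pos": [-0.05,-0.05,6.5],"spin": 0},{"delta_pos": [-0.05,-0.05,6.5],"spin": 0},{"delta_pos": [-0.05,-0.05,6.5],"spin": 0}]}}

```text
clock: 4.43
eef_pos: [425.7, 114.1, 40.8]
eef_rot: [-180.0, -0.1, 30.4]
wrist_force: [0.1, -0.7, -0.7]
grip_width: 30.1
```

Request:
{"op": "servo_tool", "data": {"plan": [{"delta_pos": [0,0,0],"spin": 0},{"delta_pos": [0,0,0],"spin": 0},{"delta_pos": [0,0,0],"spin": 0},{"delta_pos": [0,0,0],"spin": 0},{"delta_pos": [0,0,0],"spin": 0}], "claw": 0}}

```text
clock: 4.85
eef_pos: [425.9, 114.1, 41.3]
eef_rot: [-180.0, -0.2, 30.4]
wrist_force: [-1.3, 0.1, 9.8]
grip_width: 2.9
```

```bash
python3 - <<'E'
from h import *
snap("wrist","w4",(140,120,420,330),2.7);st()
E
```

```text
t 4.9 p [426.  114.2  41.3] rot [-180.    -0.2   30.4] F [-1.5 -0.   9.1] g 3.0 q [-37.  25.  20. 128. -17.  29.  26.]
```

View pics/w4.png

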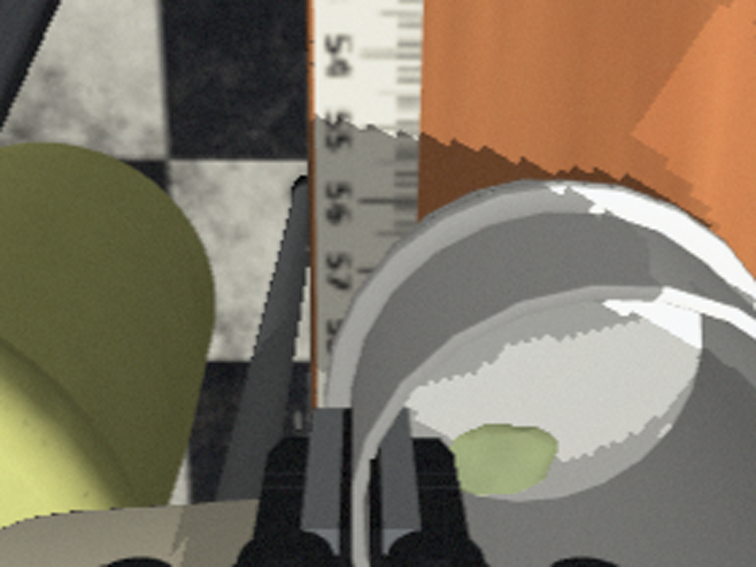

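Request:
{"op": "servo_tool", "data": {"plan": [{"delta_pos": [0,0,-4],"spin": 0},{"delta_pos": [0,0,-8],"spin": 0},{"delta_pos": [0,0,-12],"spin": 0},{"delta_pos": [0,0,-16],"spin": 0},{"delta_pos": [0,0,-18],"spin": 0}]}}

```text
clock: 5.32
eef_pos: [426.4, 113.6, 225.0]
eef_rot: [180.0, -0.4, 30.3]
wrist_force: [0.9, 0.5, -1.1]
grip_width: 2.9
```

```bash
python3 - <<'E'
from h import *
st();go(517.3,-102.3,222,30.4);snap("wrist","w5",(140,120,420,330),2.7)
E
```

```text
t 5.32 p [426.4 113.6 225. ] rot [180.   -0.4  30.3] F [ 0.9  0.5 -1.1] g 2.9 q [-46.   7.  28. 117.  -4.  56.  14.]
delta_cm [-3.05, 23.22, 0.3] spin -0.001 rows 5.6
```

View pics/w5.png

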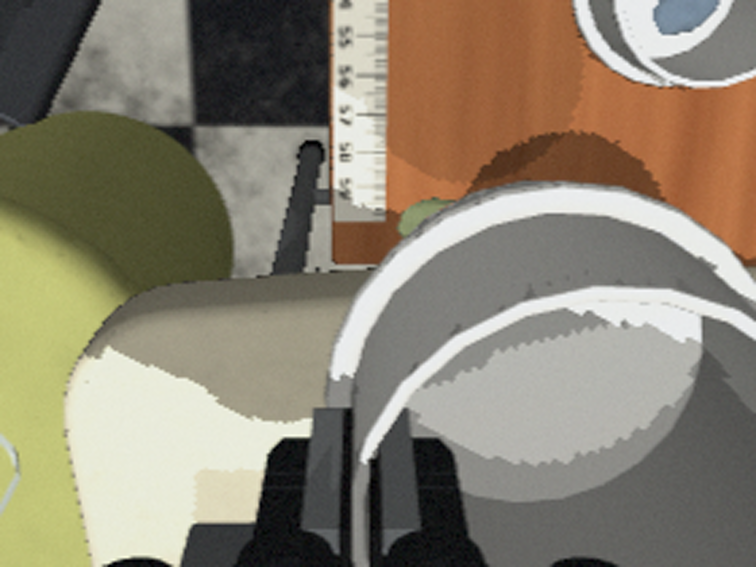

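```bash
python3 - <<'E'
from h import *
snap("wrist","w6",(240,160,460,360),3)
im=r.read_camera("wrist");cal=r.get_calibration("wrist");o=r.get_obs()
np.savez("w6.npz",im=im,K=cal["K"],T=cal["T"],p=o["eef_pos"],a=o["eef_rot"])
st()
E
```

```text
t 5.47 p [425.9 114.1 222. ] rot [-180.    -0.3   30.4] F [-0.8  0.5 -1.3] g 2.2 q [-46.   8.  28. 117.  -4.  56.  14.]
```

View pics/w6.png

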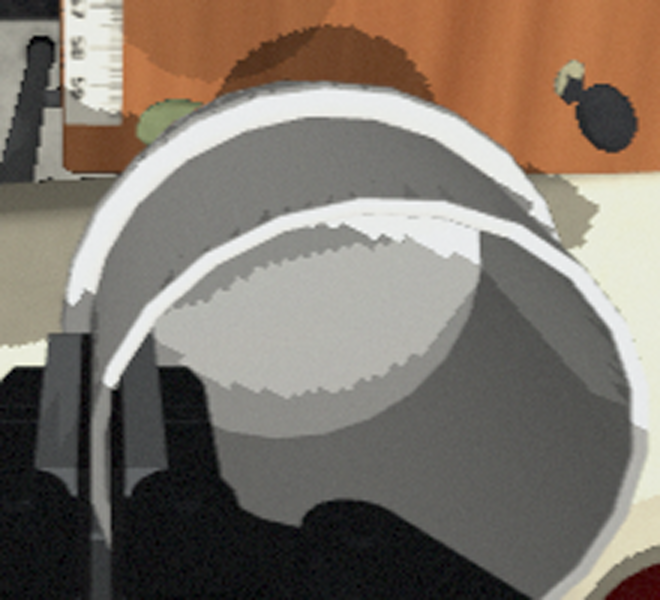

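```bash
python3 - <<'E'
from h import *
D=np.load("w6.npz"); cal={"K":D["K"],"T":D["T"]}; p=D["p"]; a=np.radians(D["a"][2])
X=np.array([np.cos(a),np.sin(a)]);Y=np.array([np.sin(a),-np.cos(a)])
pix=[(105,378),(150,305),(250,230),(330,202),(400,196),(470,205),(550,246),(610,315),(642,400),(648,440),(620,540),(570,597)]
P=np.array([atz("wrist",(240+u/3,160+v/3),p[2]+22.7,cal)[:2]-p[:2] for u,v in pix]); P=np.c_[P@X,P@Y]
A=np.c_[2*P,np.ones(len(P))]; s=np.linalg.lstsq(A,(P**2).sum(1),rcond=None)[0]; R=np.sqrt(s[2]+s[0]**2+s[1]**2); print(s[:2],R,(np.hypot(*(P-s[:2]).T)-R).round(1))
from scipy.optimize import least_squares
q=least_squares(lambda c:np.hypot(*(P-c).T)-39,[37,0]);print(q.x,q.fun.round(1))
E
```

```text
[35.4668746  -1.07868685] 38.20653356113618 [-0.5 -0.2  0.1  0.5  0.5  0.6 -0.1 -1.  -0.8 -0.1  0.8  0.3]
[34.98586428 -0.22331038] [-1.4 -0.9 -0.1  0.4  0.6  0.8  0.1 -0.9 -0.9 -0.3  0.1 -0.6]
```

```bash
python3 - <<'E'
from h import *
st();go(517.3,-102.3,215,30.4)
E
```

```text
t 5.47 p [425.9 114.1 222. ] rot [-180.    -0.3   30.4] F [-0.8  0.5 -1.3] g 2.2 q [-46.   8.  28. 117.  -4.  56.  14.]
delta_cm [-3.06, 23.29, 0.7] spin -0.0 rows 5.6
```

Request:
{"op": "servo_tool", "data": {"plan": [{"delta_pos": [-0.6,4,0],"spin": 0},{"delta_pos": [-1.1,8,0],"spin": 0},{"delta_pos": [-1.6,12,0],"spin": 0},{"delta_pos": [-2,16,0.3],"spin": 0},{"delta_pos": [-2.5,20,0.5],"spin": 0}]}}

```text
clock: 5.88
eef_pos: [504.1, -73.3, 213.7]
eef_rot: [-180.0, 0.1, 30.4]
wrist_force: [0.3, 0.5, -0.3]
grip_width: 2.5
```

Request:
{"op": "servo_tool", "data": {"plan": [{"delta_pos": [-0.5,3.3,0.2],"spin": 0},{"delta_pos": [-0.5,3.3,0.2],"spin": 0},{"delta_pos": [-0.5,3.3,0.2],"spin": 0},{"delta_pos": [-0.5,3.3,0.2],"spin": 0},{"delta_pos": [-0.5,3.3,0.2],"spin": 0}]}}

```text
clock: 6.3
eef_pos: [516.1, -101.2, 212.1]
eef_rot: [-179.9, 0.1, 30.5]
wrist_force: [-0.4, 0.4, -1.2]
grip_width: 2.5
```

```bash
python3 - <<'E'
from h import *
st();go(517.3,-102.3,170,30.4)
snap("top","t3",(290,120,430,240),5);snap("scene","s3",(280,150,480,330),4); snap("wrist","w7")
E
```

```text
t 6.3 p [ 516.1 -101.2  212.1] rot [-1.799e+02  1.000e-01  3.050e+01] F [-0.4  0.4 -1.2] g 2.5 q [-22.  18.  35. 107. -12.  58.  49.]
delta_cm [0.05, 0.15, 4.21] spin 0.001 rows 1.0
```

View pics/t3.png

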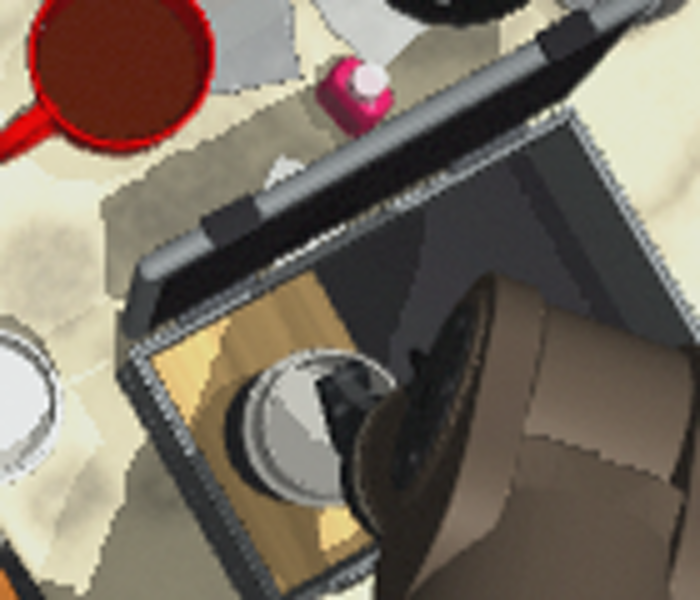

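View pics/s3.png

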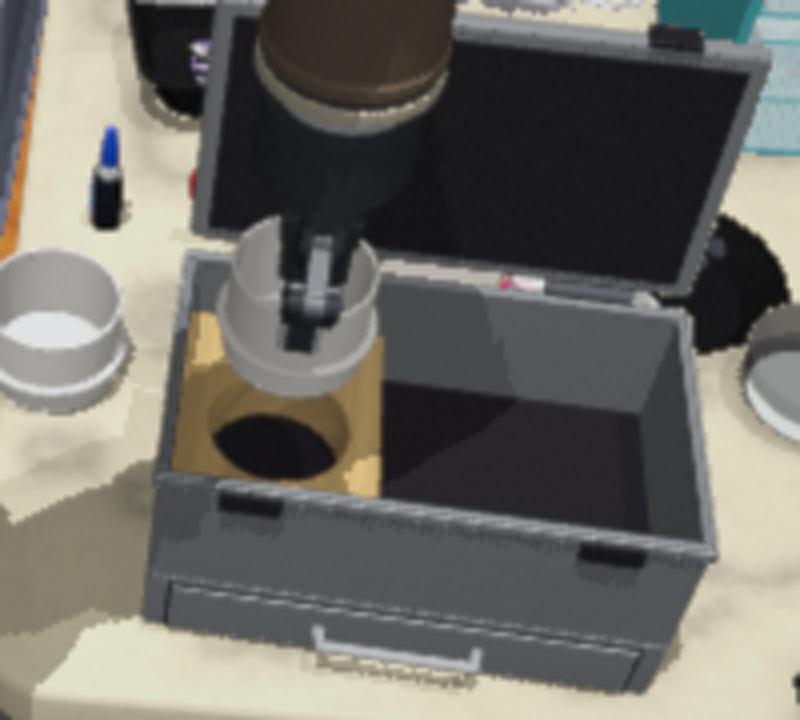

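View pics/w7.png

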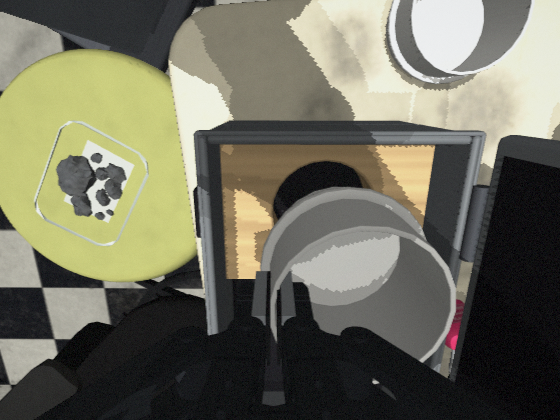

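```bash
python3 - <<'E'
from h import *
print(atz("top",(290+322/5,120+427/5),195.5))
# predicted collar circles
import math
ims={}
for cam,off,s,name in (("top",(290,120),5,"t3"),("scene",(280,150),4,"s3")):
    im=cv2.imread(f"pics/{name}.png")
    def circ(c,R,z,col):
        pts=[((proj(cam,(c[0]+R*math.cos(a),c[1]+R*math.sin(a),z))-off)*s).round().astype(int) for a in np.linspace(0,6.3,60)]
        cv2.polylines(im,[np.array(pts)],False,col,1)
    p=r.get_obs()["eef_pos"]; t=np.radians(30.5)
    c=p[:2]+37.8*np.array([np.cos(t),np.sin(t)]); print(c)
    b=p[2]-41.3
    circ(c,44,b+27,(0,0,255));circ(c,39,b+64,(0,255,0));circ((549.7,-83),41,96,(255,0,0))
    cv2.imwrite(f"pics/{name}o.png",im)
st()
E
```

```text
[546.92781478 -81.9725956  195.5       ]
[549.06998697 -82.14478188]
[549.06998697 -82.14478188]
t 6.45 p [ 516.5 -101.3  212.7] rot [-180.    -0.    30.5] F [ 0.3 -0.1 -1.1] g 2.6 q [-22.  18.  35. 107. -12.  58.  49.]
```

View pics/t3o.png

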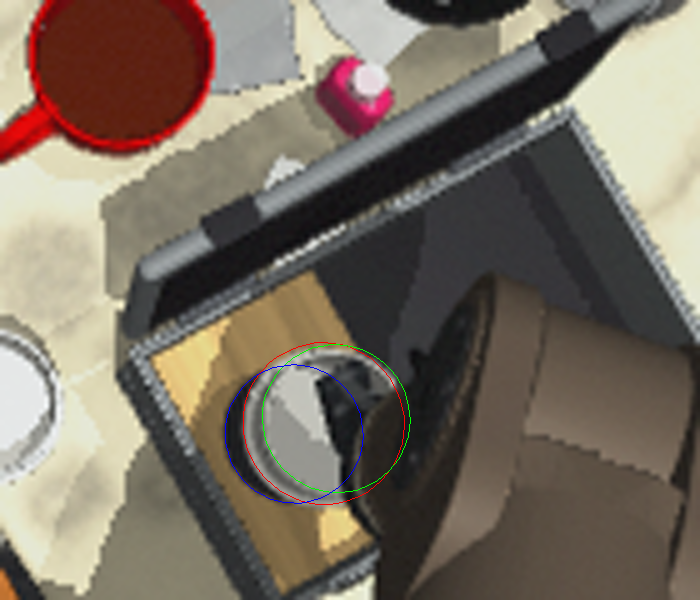

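View pics/s3o.png

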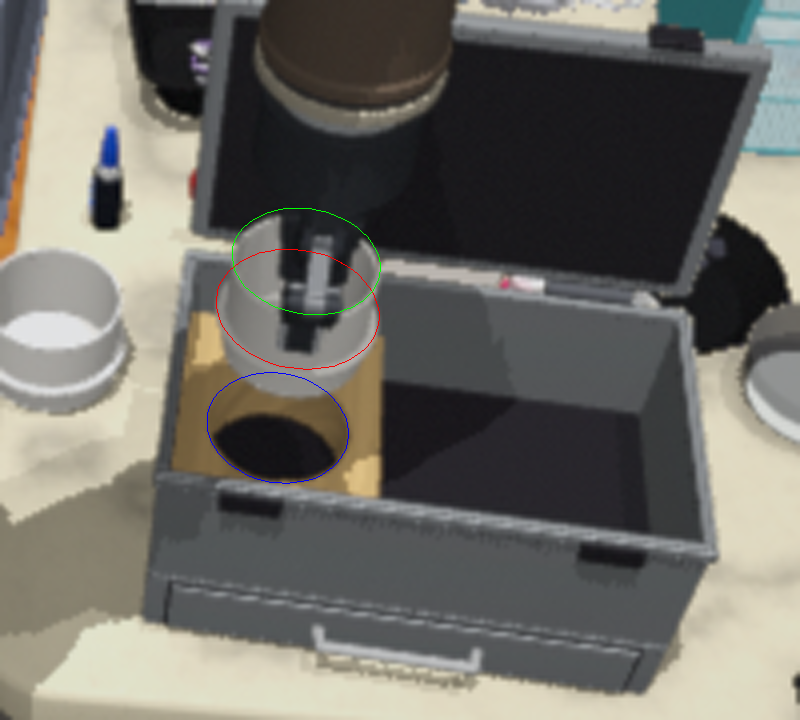

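Request:
{"op": "servo_tool", "data": {"plan": [{"delta_pos": [0.18,0.15,2],"spin": 0},{"delta_pos": [0.18,0.15,4],"spin": 0},{"delta_pos": [0.18,0.15,6],"spin": 0},{"delta_pos": [0.18,0.15,6.3],"spin": 0},{"delta_pos": [0.18,0.15,6.3],"spin": 0}]}}

```text
clock: 6.87
eef_pos: [518.2, -102.3, 149.1]
eef_rot: [-179.9, 0.1, 30.4]
wrist_force: [0.4, -0.6, 0.4]
grip_width: 2.6
```

```bash
python3 - <<'E'
from h import *
import math
st()
snap("top","t4",(290,120,430,240),5);snap("scene","s4",(280,150,480,330),4); snap("wrist","w8")
for cam,off,s,name in (("top",(290,120),5,"t4"),("scene",(280,150),4,"s4")):
    im=cv2.imread(f"pics/{name}.png")
    def circ(c,R,z,col):
        pts=[((proj(cam,(c[0]+R*math.cos(a),c[1]+R*math.sin(a),z))-off)*s).round().astype(int) for a in np.linspace(0,6.3,60)]
        cv2.polylines(im,[np.array(pts)],False,col,1)
    p=r.get_obs()["eef_pos"]
    c=np.array([549.7,-83])
    b=p[2]-41.3
    circ(c,44,b+27,(0,0,255));circ(c,39,b+64,(0,255,0));circ((549.7,-83),41,96,(255,0,0))
    cv2.imwrite(f"pics/{name}o.png",im)
E
```

```text
t 6.87 p [ 518.2 -102.3  149.1] rot [-1.799e+02  1.000e-01  3.040e+01] F [ 0.4 -0.6  0.4] g 2.6 q [-19.  23.  33. 111. -16.  50.  52.]
```

View pics/t4o.png

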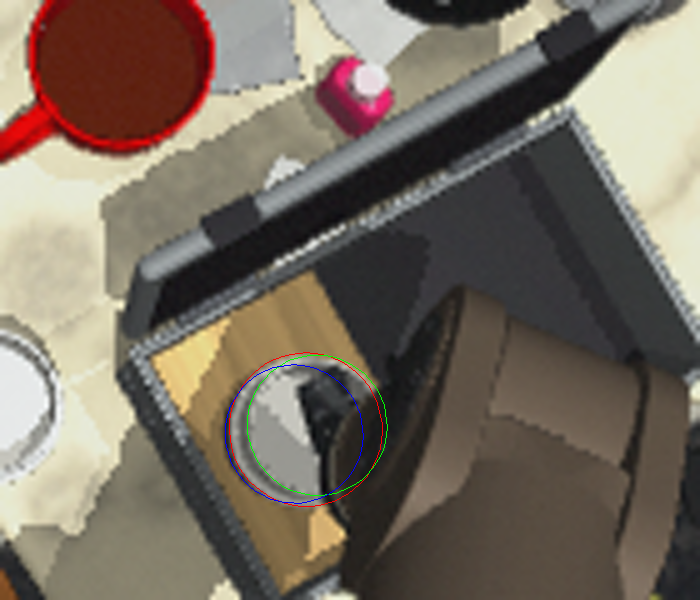

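View pics/s4o.png

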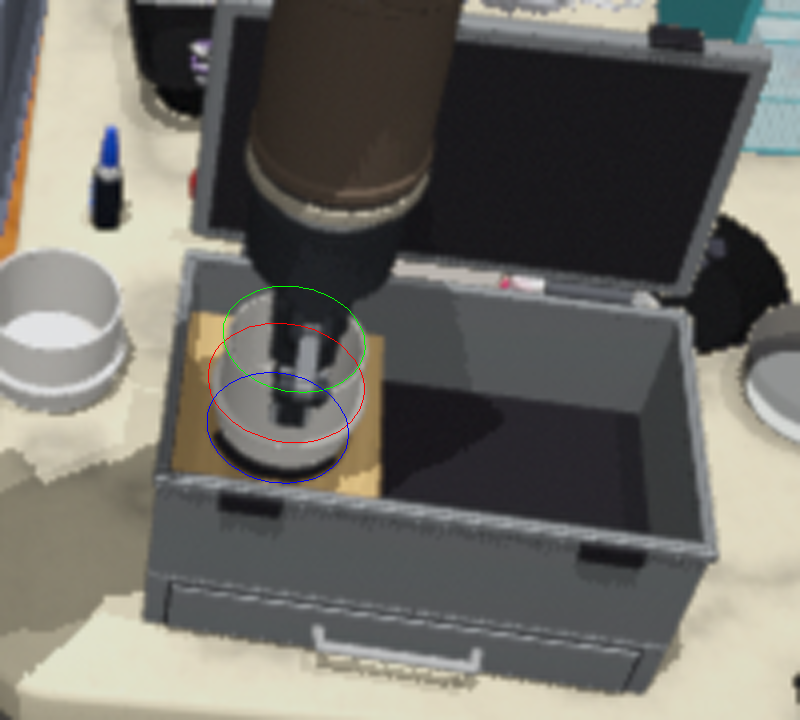

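View pics/w8.png

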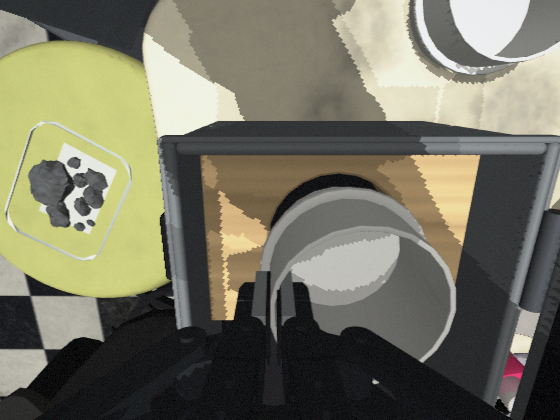

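Request:
{"op": "servo_tool", "data": {"plan": [{"delta_pos": [0,0,0.5],"spin": 0},{"delta_pos": [0,0,1],"spin": 0},{"delta_pos": [0,0,1.2],"spin": 0},{"delta_pos": [0,0,1.4],"spin": 0},{"delta_pos": [0,0,1.5],"spin": 0}]}}

```text
clock: 7.43
eef_pos: [519.0, -102.7, 134.7]
eef_rot: [-180.0, -0.0, 30.4]
wrist_force: [0.5, 1.6, 0.6]
grip_width: 2.5
```

Request:
{"op": "servo_tool", "data": {"plan": [{"delta_pos": [0,0,0.4],"spin": 0},{"delta_pos": [0,0,0.8],"spin": 0},{"delta_pos": [0,0,1.1],"spin": 0},{"delta_pos": [0,0,1.4],"spin": 0},{"delta_pos": [0,0,1.6],"spin": 0}]}}

```text
clock: 7.85
eef_pos: [519.0, -102.7, 118.4]
eef_rot: [-180.0, 0.0, 30.4]
wrist_force: [-1.4, 5.3, 12.9]
grip_width: 2.9
```

```bash
python3 - <<'E'
from h import *
st();snap("scene","s5",(280,150,480,330),4); snap("wrist","w9")
E
```

```text
t 7.85 p [ 519.  -102.7  118.4] rot [-180.     0.    30.4] F [-1.4  5.3 12.9] g 2.9 q [-18.  25.  32. 113. -18.  46.  54.]
```

View pics/s5.png

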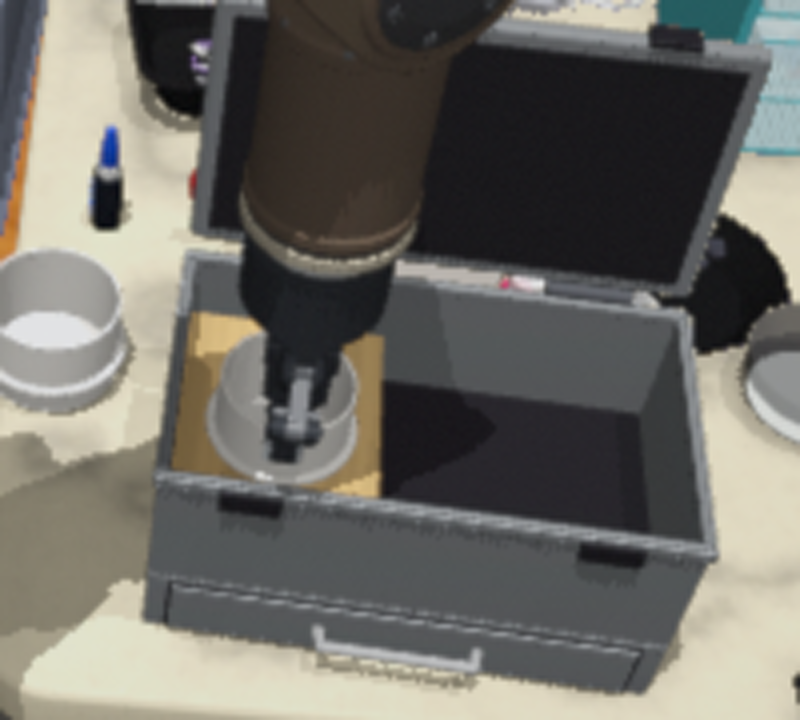

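View pics/w9.png

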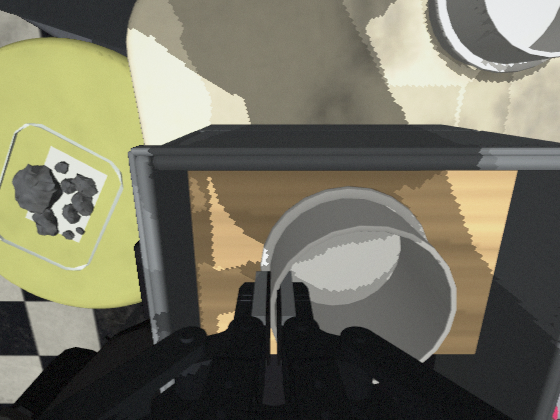

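Request:
{"op": "servo_tool", "data": {"plan": [{"delta_pos": [0,0,0],"spin": 0},{"delta_pos": [0,0,0],"spin": 0},{"delta_pos": [0,0,0],"spin": 0},{"delta_pos": [0,0,0],"spin": 0},{"delta_pos": [0,0,0],"spin": 0}], "claw": 2.5}}

```text
clock: 8.37
eef_pos: [519.0, -103.4, 118.9]
eef_rot: [180.0, 0.0, 30.3]
wrist_force: [0.2, 0.1, 0.4]
grip_width: 24.5
```

Request:
{"op": "servo_tool", "data": {"plan": [{"delta_pos": [0,0,-3],"spin": 0},{"delta_pos": [0,0,-6],"spin": 0},{"delta_pos": [0,0,-9],"spin": 0},{"delta_pos": [0,0,-12],"spin": 0},{"delta_pos": [0,0,-14],"spin": 0}]}}

```text
clock: 8.78
eef_pos: [519.6, -103.7, 261.7]
eef_rot: [179.9, -0.1, 30.3]
wrist_force: [0.8, -0.3, -0.5]
grip_width: 25.2
```

```bash
python3 - <<'E'
from h import *
st();go(463,341,250,30.4)
snap("scene","s6",(280,150,480,330),4); snap("wrist","w10")
E
```

```text
t 8.78 p [ 519.6 -103.7  261.7] rot [ 1.799e+02 -1.000e-01  3.030e+01] F [ 0.8 -0.3 -0.5] g 25.2 q [-23.  16.  36. 103. -10.  64.  47.]
delta_cm [17.57, -41.24, 1.17] spin -0.001 rows 10.8
```

View pics/s6.png

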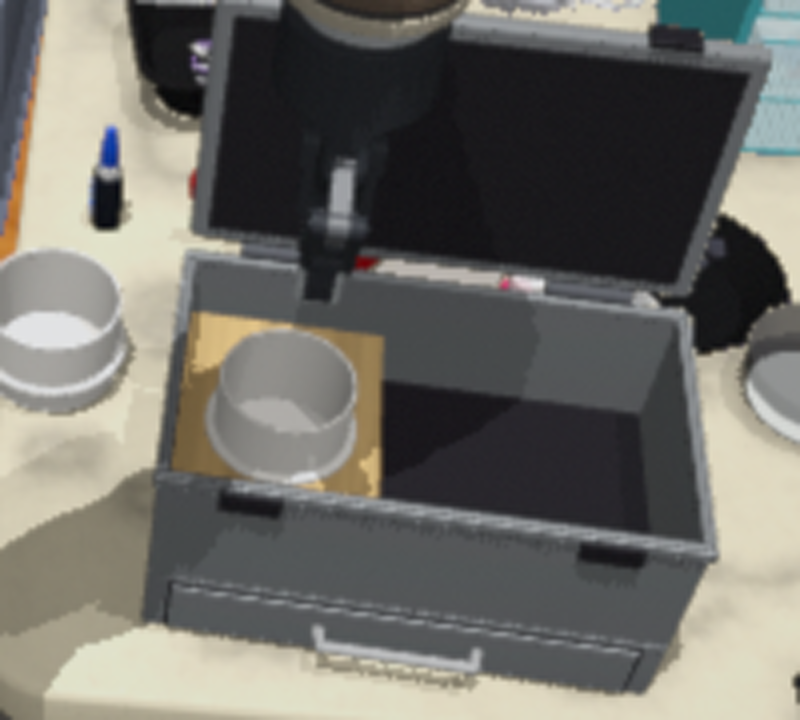

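View pics/w10.png

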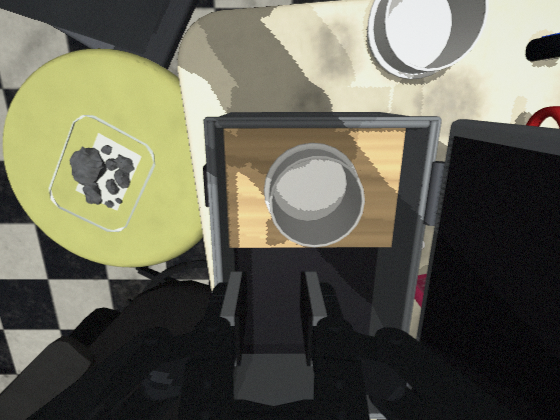

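Request:
{"op": "servo_tool", "data": {"plan": [{"delta_pos": [1.5,-4,0],"spin": 0},{"delta_pos": [2.5,-8,0],"spin": 0},{"delta_pos": [4,-12,0],"spin": 0},{"delta_pos": [5,-16,0],"spin": 0},{"delta_pos": [6,-20,0],"spin": 0}], "claw": 4.5}}

```text
clock: 9.3
eef_pos: [468.8, 100.7, 258.2]
eef_rot: [-180.0, 0.0, 30.3]
wrist_force: [0.5, 1.2, 0.5]
grip_width: 44.9
```

Request:
{"op": "servo_tool", "data": {"plan": [{"delta_pos": [1,-4,0],"spin": 0},{"delta_pos": [2,-8,0],"spin": 0},{"delta_pos": [3.5,-12,0],"spin": 0},{"delta_pos": [5,-15,0],"spin": 0},{"delta_pos": [6,-17,0],"spin": 0}]}}

```text
clock: 9.72
eef_pos: [433.9, 280.2, 258.0]
eef_rot: [-179.9, 0.0, 30.6]
wrist_force: [1.1, -0.3, -0.1]
grip_width: 45.0
```

```bash
python3 - <<'E'
from h import *
st();snap("wrist","w11");snap("top","t11",(160,140,330,300),4)
E
```

```text
t 9.72 p [433.9 280.2 258. ] rot [-179.9    0.    30.6] F [ 1.1 -0.3 -0.1] g 45.0 q [-58.  14.  24. 104.  -6.  63.  -1.]
```

View pics/w11.png

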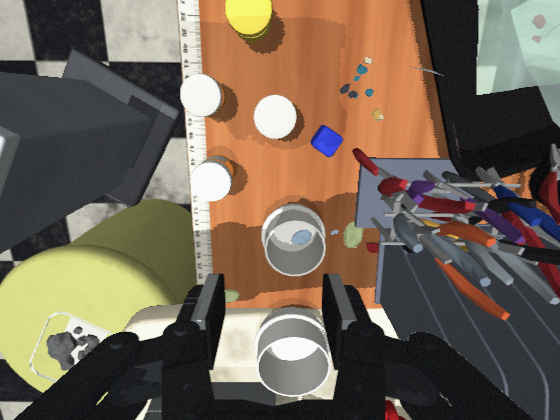

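View pics/t11.png

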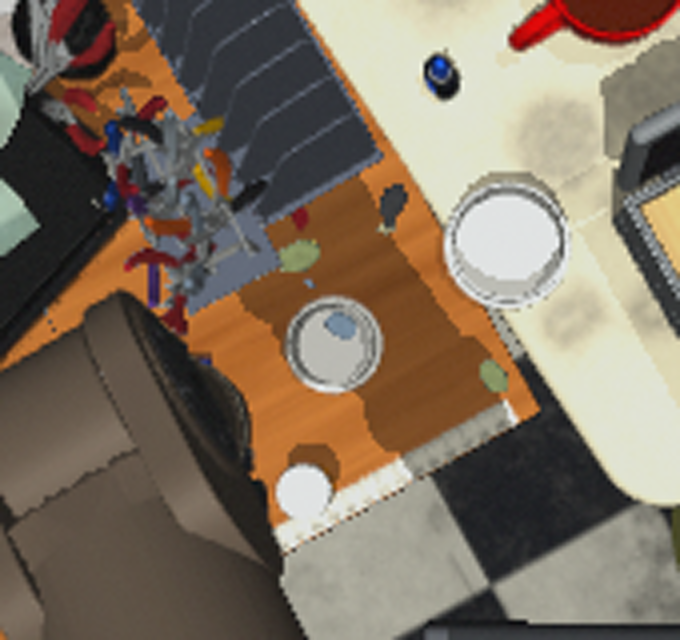

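```bash
python3 - <<'E'
from h import *
st()
snap("wrist","w12",(180,50,420,210),3.3)
b=r.cut_out("block_one_mid","wrist"); 
for d in b: 
    m=d["pixels"]; ys,xs=np.nonzero(m); print(d["conf"],d["box"],xs.mean(),ys.mean(),atz("wrist",(xs.mean(),ys.mean()),13),cv2.minAreaRect(np.c_[xs,ys].astype(np.float32)))
for n,z in (("jar_one_mid",58),("jar_two_mid",58),("jar_short_mid",54)):
    for d in r.pinpoint(n,"wrist"): print(n,d["conf"],d["xy"],atz("wrist",d["xy"],z/2).round(1))
for n,(u,v,z) in {"j2":(275,117,58),"js":(202,94,54),"j1":(212,181,58)}.items(): print(n,atz("wrist",(u,v),z).round(1))
st()
E
```

```text
t 9.82 p [434.1 280.6 257.6] rot [-1.80e+02  1.00e-01  3.08e+01] F [ 0.1 -0.6  0.5] g 45.4 q [-58.  14.  24. 104.  -6.  63.  -1.]
0.83 [311.8, 125.6, 342.5, 155.9] 326.0363924050633 140.8370253164557 [464.84971922 338.96318704  13.        ] ((326.076904296875, 140.88461303710938), (26.625608444213867, 24.68415641784668), 33.690067291259766)
jar_one_mid 0.88 [215.4, 176.3] [379.  245.4  29. ]
jar_two_mid 0.97 [248.0, 14.0] [334.6 399.6  29. ]
jar_two_mid 0.65 [274.7, 115.4] [402.9 332.9  29. ]
jar_short_mid 0.63 [202.2, 92.7] [328.2 314.8  27. ]
j2 [403.3 333.   58. ]
js [333.2 316.   54. ]
j1 [379.7 247.   58. ]
t 10.07 p [436.1 274.5 258.6] rot [180.    0.   30.2] F [ 0.4  0.3 -0.2] g 44.8 q [-58.  13.  24. 104.  -6.  63.  -1.]
```

View pics/w12.png

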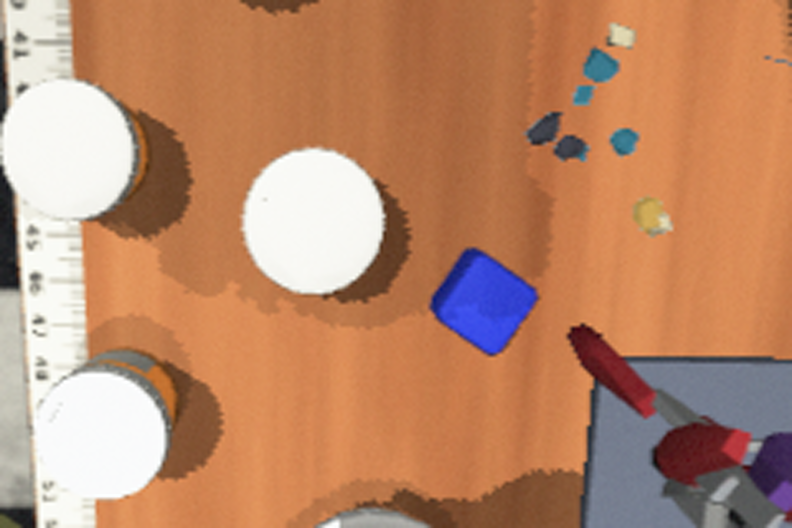

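```bash
python3 - <<'E'
from h import *
st()
snap("wrist","w13",(180,50,420,210),3.3)
cal=r.get_calibration("wrist")
b=r.cut_out("block_one_mid","wrist"); 
for d in b: 
    m=d["pixels"]; ys,xs=np.nonzero(m); print(d["conf"],d["box"],xs.mean(),ys.mean(),atz("wrist",(xs.mean(),ys.mean()),15))
st()
E
```

```text
t 10.07 p [436.1 274.5 258.6] rot [180.    0.   30.2] F [ 0.4  0.3 -0.2] g 44.8 q [-58.  13.  24. 104.  -6.  63.  -1.]
0.77 [309.1, 123.2, 345.0, 149.0] 326.8776758409786 134.348623853211 [462.78934311 344.43849176  15.        ]
t 10.17 p [436.1 274.8 258.8] rot [-180.     0.    30.2] F [-0.5 -0.5  0.8] g 44.9 q [-58.  13.  24. 104.  -6.  63.  -1.]
```

View pics/w13.png

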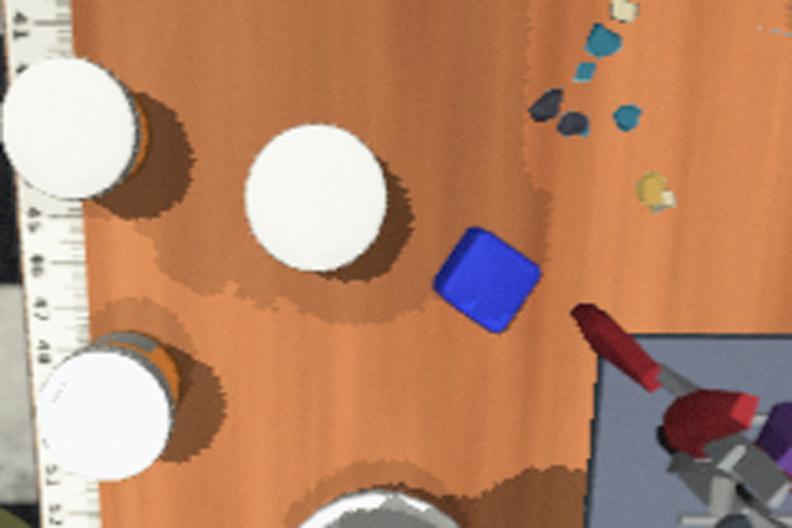

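```bash
python3 - <<'E'
from h import *
print(tri([ray("wrist",(355.8,143.9)),ray("top",(201.9,223.5))]))
im=cv2.imread("pics/t0.png") if 0 else cv2.imread("pics/top0.png")
cv2.imwrite("pics/t0z.png",cv2.resize(im[180:270,170:270],None,fx=7,fy=6.6,interpolation=cv2.INTER_CUBIC))
im=cv2.imread("pics/scene0.png")
cv2.imwrite("pics/s0z.png",cv2.resize(im[150:260,140:270],None,fx=5.5,fy=5.4,interpolation=cv2.INTER_CUBIC))
E
```

```text
(array([490.77595416, 354.56551037,  42.76592896]), [np.float64(3.6775481786014006), np.float64(3.6775481786014987)])
```

View pics/t0z.png

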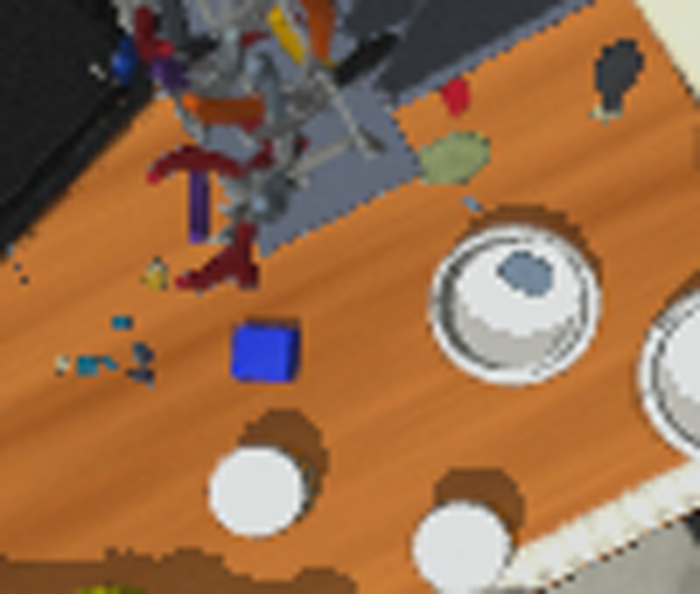

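View pics/s0z.png

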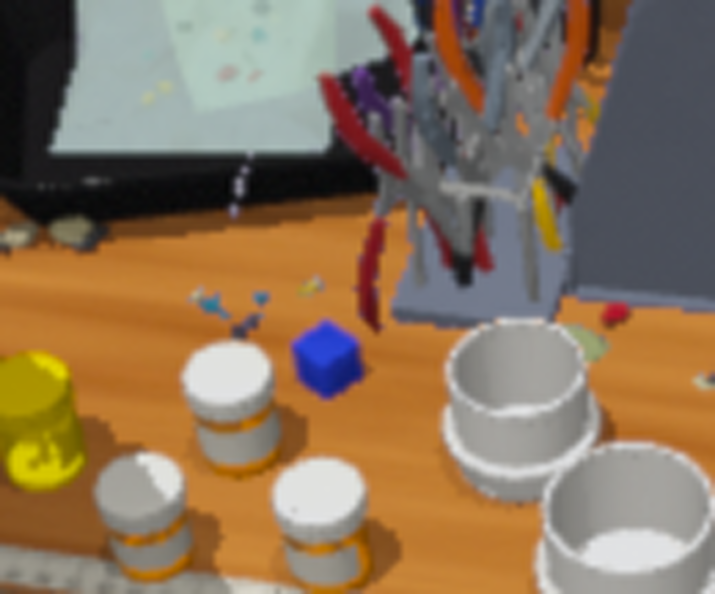

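```bash
python3 - <<'E'
from h import *
for a,b in [((191.4,206.5),(199,165)),((195.7,222.4),(208,210)),((205,215),(208,191)),((203,204),(213,182))]:
    print(tri([ray("top",a),ray("scene",b)]))
E
```

```text
(array([530.88686989, 380.39016759, 131.28195533]), [np.float64(11.094291290791746), np.float64(11.094291290791878)])
(array([506.83518127, 379.05799025, -20.90900675]), [np.float64(13.8308079048148), np.float64(13.830807904814746)])
(array([514.78045154, 347.98678929,  66.87755166]), [np.float64(4.541569854300349), np.float64(4.541569854300357)])
(array([545.42093244, 355.32435193,  74.70690101]), [np.float64(7.040008278848164), np.float64(7.0400082788480365)])
```

```bash
python3 - <<'E'
from h import *
st();go(461,342,130,85)
E
```

```text
t 10.17 p [436.1 274.8 258.8] rot [-180.     0.    30.2] F [-0.5 -0.5  0.8] g 44.9 q [-58.  13.  24. 104.  -6.  63.  -1.]
delta_cm [5.53, -4.55, 12.88] spin -0.956 rows 7.6
```

Request:
{"op": "servo_tool", "data": {"plan": [{"delta_pos": [2,-2,2],"spin": -0.12},{"delta_pos": [4,-4,5],"spin": -0.24},{"delta_pos": [5.5,-4.5,8],"spin": -0.36},{"delta_pos": [5.5,-4.5,11],"spin": -0.48},{"delta_pos": [5.5,-4.5,12.9],"spin": -0.6}]}}

```text
clock: 10.58
eef_pos: [460.0, 342.2, 126.8]
eef_rot: [-179.9, 0.1, 65.1]
wrist_force: [-0.3, -0.3, -0.5]
grip_width: 44.9
```

Request:
{"op": "servo_tool", "data": {"plan": [{"delta_pos": [0,0,0],"spin": -0.12},{"delta_pos": [0,0,0],"spin": -0.24},{"delta_pos": [0,0,0],"spin": -0.36},{"delta_pos": [0,0,0],"spin": -0.36},{"delta_pos": [0,0,0],"spin": -0.36}]}}

```text
clock: 11.0
eef_pos: [460.9, 342.1, 130.0]
eef_rot: [180.0, -0.0, 85.1]
wrist_force: [-0.3, 0.4, -0.7]
grip_width: 44.9
```

```bash
python3 - <<'E'
from h import *
st();snap("wrist","w14")
b=r.cut_out("block_one_mid","wrist"); 
for d in b: 
    m=d["pixels"]; ys,xs=np.nonzero(m); print(d["conf"],d["box"],xs.mean(),ys.mean(),atz("wrist",(xs.mean(),ys.mean()),15),cv2.minAreaRect(np.c_[xs,ys].astype(np.float32)))
st();go(461,342,5,85)
E
```

```text
t 11.0 p [460.9 342.1 130. ] rot [180.   -0.   85.1] F [-0.3  0.4 -0.7] g 44.9 q [-48.  26.   9. 105.  -5.  49.  48.]
0.65 [258.9, 196.9, 294.8, 230.2] 276.5088940448569 212.97061098221192 [461.61088157 344.80352943  15.        ] ((276.5, 213.0), (40.0, 33.0), 90.0)
t 11.1 p [460.8 342.4 130. ] rot [180.   -0.   85.1] F [0.5 0.5 0.4] g 45.0 q [-48.  26.   9. 105.  -5.  49.  48.]
delta_cm [-0.04, 0.03, 12.5] spin 0.002 rows 3.0
```

View pics/w14.png

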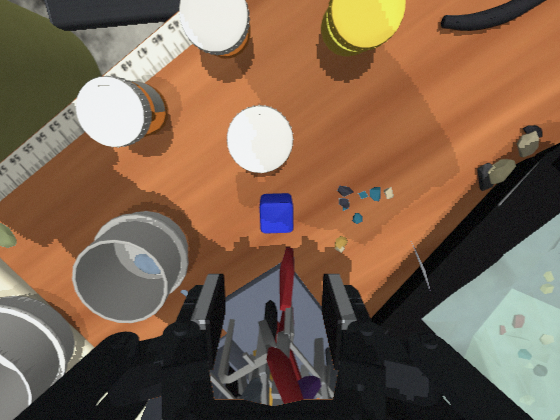

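Request:
{"op": "servo_tool", "data": {"plan": [{"delta_pos": [0.15,0,4],"spin": 0},{"delta_pos": [0.15,0,8],"spin": 0},{"delta_pos": [0.15,0,11],"spin": 0},{"delta_pos": [0.15,0,12.4],"spin": 0},{"delta_pos": [0.15,0,12.5],"spin": 0}]}}

```text
clock: 11.52
eef_pos: [458.8, 342.6, 1.7]
eef_rot: [-179.8, 0.2, 85.2]
wrist_force: [-1.2, 1.0, 0.2]
grip_width: 44.7
```

Request:
{"op": "servo_tool", "data": {"plan": [{"delta_pos": [0,0,0],"spin": 0},{"delta_pos": [0,0,0],"spin": 0},{"delta_pos": [0,0,0],"spin": 0},{"delta_pos": [0,0,0],"spin": 0},{"delta_pos": [0,0,0],"spin": 0}], "claw": 1}}

```text
clock: 11.93
eef_pos: [461.2, 344.7, 6.0]
eef_rot: [179.9, -0.1, 85.4]
wrist_force: [-0.2, -0.8, -0.3]
grip_width: 24.5
```

```bash
python3 - <<'E'
from h import *
st();snap("wrist","w15")
E
```

```text
t 11.93 p [461.2 344.7   6. ] rot [ 1.799e+02 -1.000e-01  8.540e+01] F [-0.2 -0.8 -0.3] g 24.5 q [-47.  36.   7. 110.  -7.  35.  50.]
```

View pics/w15.png

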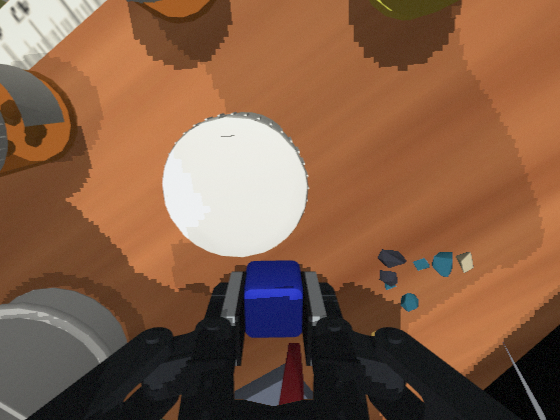

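Request:
{"op": "servo_tool", "data": {"plan": [{"delta_pos": [0,0,-4],"spin": 0},{"delta_pos": [0,0,-8],"spin": 0},{"delta_pos": [0,0,-12],"spin": 0},{"delta_pos": [0,0,-16],"spin": 0},{"delta_pos": [0,0,-20],"spin": 0}]}}

```text
clock: 12.4
eef_pos: [460.4, 343.9, 207.3]
eef_rot: [180.0, -0.0, 85.3]
wrist_force: [1.0, 0.9, -0.2]
grip_width: 24.5
```

```bash
python3 - <<'E'
from h import *
st();go(549.7,-83,210,30.4)
E
```

```text
t 12.4 p [460.4 343.9 207.3] rot [180.   -0.   85.3] F [ 1.   0.9 -0.2] g 24.5 q [-49.  21.  10. 100.  -4.  59.  47.]
delta_cm [-41.82, 12.37, -0.27] spin 0.959 rows 10.5
```

Request:
{"op": "servo_tool", "data": {"plan": [{"delta_pos": [-4,1.2,0],"spin": 0.1},{"delta_pos": [-8,2.4,0],"spin": 0.2},{"delta_pos": [-12,3.5,0],"spin": 0.3},{"delta_pos": [-16,4.7,0],"spin": 0.4},{"delta_pos": [-20,5.9,0],"spin": 0.5}]}}

```text
clock: 12.82
eef_pos: [503.2, 138.5, 205.5]
eef_rot: [180.0, -0.1, 56.4]
wrist_force: [0.6, -0.1, -0.5]
grip_width: 25.0
```

```bash
python3 - <<'E'
from h import *
st();go(549.7,-83,210,30.4)
E
```

```text
t 12.82 p [503.2 138.5 205.5] rot [ 1.80e+02 -1.00e-01  5.64e+01] F [ 0.6 -0.1 -0.5] g 25.0 q [-37.  17.  20. 108.  -7.  56.  42.]
delta_cm [-15.88, 16.12, -0.45] spin 0.455 rows 5.4
```

Request:
{"op": "servo_tool", "data": {"plan": [{"delta_pos": [-2.9,2.9,0],"spin": 0.1},{"delta_pos": [-5.8,5.9,0],"spin": 0.2},{"delta_pos": [-8.7,8.8,-0.3],"spin": 0.3},{"delta_pos": [-11.6,11.8,-0.4],"spin": 0.4},{"delta_pos": [-14.5,14.8,-0.4],"spin": 0.45}]}}

```text
clock: 13.23
eef_pos: [547.5, -63.9, 209.7]
eef_rot: [180.0, -0.1, 30.6]
wrist_force: [1.1, 0.2, -1.1]
grip_width: 24.4
```

Request:
{"op": "servo_tool", "data": {"plan": [{"delta_pos": [-1.0,1.6,0],"spin": 0},{"delta_pos": [-1.0,1.6,0],"spin": 0},{"delta_pos": [-1.0,1.6,0],"spin": 0}]}}

```text
clock: 13.48
eef_pos: [546.7, -82.2, 209.1]
eef_rot: [180.0, -0.0, 30.8]
wrist_force: [0.1, 1.2, 0.0]
grip_width: 24.7
```

```bash
python3 - <<'E'
from h import *
st();go(549.7,-83,115,30.4);snap("top","t5",(290,120,430,240),5);snap("scene","s7",(280,150,480,330),4); snap("wrist","w16")
E
```

```text
t 13.48 p [546.7 -82.2 209.1] rot [180.   -0.   30.8] F [0.1 1.2 0. ] g 24.7 q [-19.  20.  29. 104. -12.  59.  46.]
delta_cm [0.21, 0.22, 9.41] spin 0.006 rows 2.3
```

View pics/w16.png

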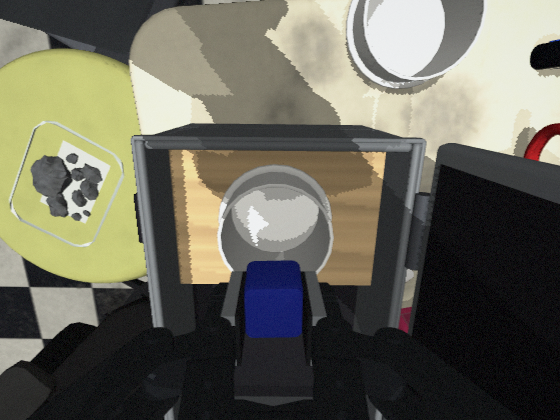

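View pics/s7.png

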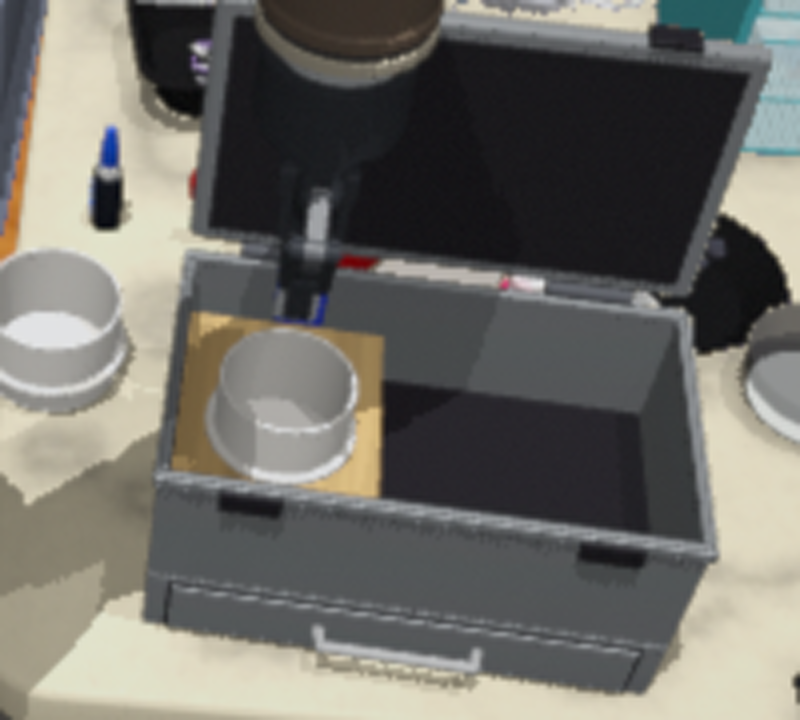

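Request:
{"op": "servo_tool", "data": {"plan": [{"delta_pos": [0.2,0.2,2],"spin": 0},{"delta_pos": [0.2,0.2,4.5],"spin": 0},{"delta_pos": [0.2,0.2,7],"spin": 0},{"delta_pos": [0.2,0.2,9],"spin": 0},{"delta_pos": [0.2,0.2,9.8],"spin": 0}]}}

```text
clock: 14.05
eef_pos: [548.2, -79.4, 108.3]
eef_rot: [-179.8, 0.2, 31.1]
wrist_force: [-1.5, 0.9, -0.8]
grip_width: 24.5
```

Request:
{"op": "servo_tool", "data": {"plan": [{"delta_pos": [0,0,0.5],"spin": 0},{"delta_pos": [0,0,0.5],"spin": 0},{"delta_pos": [0,0,0.5],"spin": 0}]}}

```text
clock: 14.3
eef_pos: [550.4, -81.2, 106.7]
eef_rot: [180.0, -0.1, 31.0]
wrist_force: [-0.4, 0.5, -0.4]
grip_width: 24.6
```

Request:
{"op": "servo_tool", "data": {"plan": [{"delta_pos": [0,0,0],"spin": 0},{"delta_pos": [0,0,0],"spin": 0},{"delta_pos": [0,0,0],"spin": 0},{"delta_pos": [0,0,0],"spin": 0},{"delta_pos": [0,0,0],"spin": 0}], "claw": 3.3}}

```text
clock: 14.72
eef_pos: [549.9, -81.6, 106.2]
eef_rot: [180.0, -0.0, 30.9]
wrist_force: [-0.2, -0.3, 0.1]
grip_width: 33.0
```

Request:
{"op": "servo_tool", "data": {"plan": [{"delta_pos": [0,0,-3],"spin": 0},{"delta_pos": [0,0,-6],"spin": 0},{"delta_pos": [0,0,-9],"spin": 0},{"delta_pos": [0,0,-12],"spin": 0},{"delta_pos": [0,0,-13],"spin": 0}]}}

```text
clock: 15.13
eef_pos: [551.5, -82.3, 240.2]
eef_rot: [179.8, -0.3, 30.9]
wrist_force: [1.3, -0.1, -0.4]
grip_width: 33.2
```

```bash
python3 - <<'E'
from h import *
st();snap("scene","s8",(280,150,480,330),4); snap("wrist","w17");go(410,250,240,60)
E
```

```text
t 15.13 p [551.5 -82.3 240.2] rot [179.8  -0.3  30.9] F [ 1.3 -0.1 -0.4] g 33.2 q [-20.  19.  30. 101. -11.  62.  45.]
delta_cm [4.96, -35.72, -0.19] spin -0.507 rows 8.6
```

View pics/w17.png

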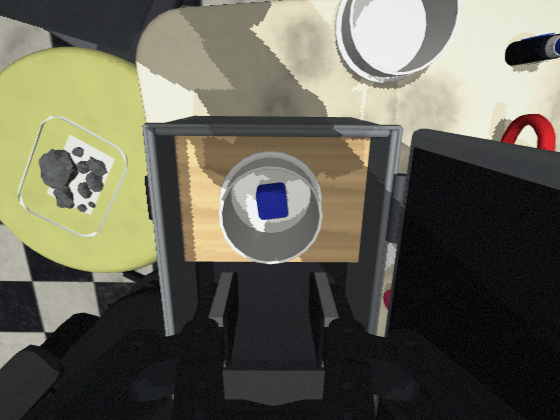

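View pics/s8.png

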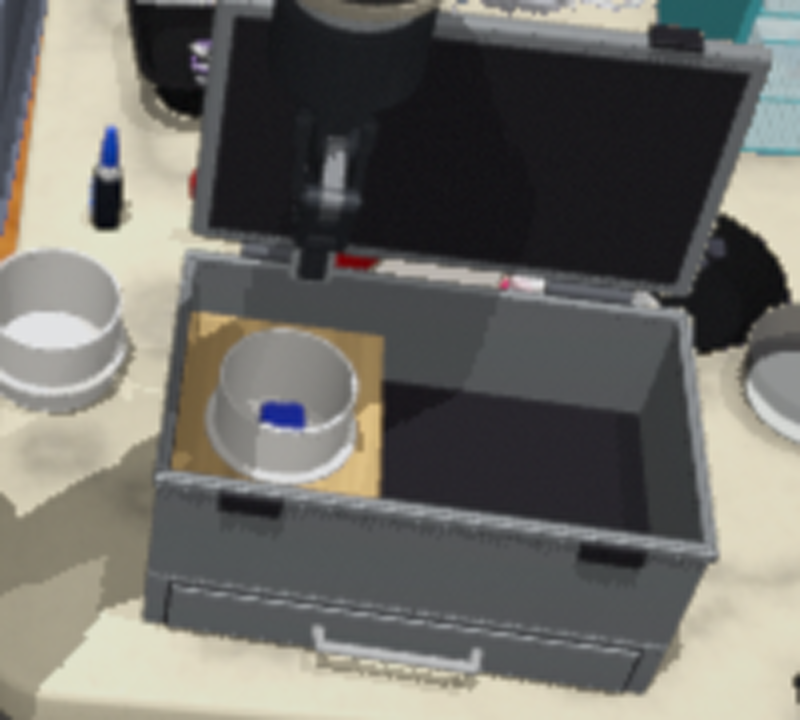

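```bash
python3 - <<'E'
from h import *
go(385,250,220,30.4)
E
```

```text
delta_cm [2.82, -37.0, 1.81] spin 0.009 rows 8.9
```

Request:
{"op": "servo_tool", "data": {"plan": [{"delta_pos": [0.2,-4,0],"spin": 0},{"delta_pos": [0.5,-8,0],"spin": 0},{"delta_pos": [1,-12,0],"spin": 0},{"delta_pos": [1.5,-16,0],"spin": 0},{"delta_pos": [2,-20,0],"spin": 0}], "claw": 6}}

```text
clock: 15.65
eef_pos: [462.2, 101.5, 234.6]
eef_rot: [-180.0, 0.1, 30.9]
wrist_force: [1.5, 0.3, 0.7]
grip_width: 59.6
```

```bash
python3 - <<'E'
from h import *
st();go(385,250,200,30.4)
E
```

```text
t 15.65 p [462.2 101.5 234.6] rot [-1.80e+02  1.00e-01  3.09e+01] F [1.5 0.3 0.7] g 59.6 q [-40.  11.  26. 112.  -5.  59.  18.]
delta_cm [1.01, -16.7, 3.46] spin 0.009 rows 4.1
```

Request:
{"op": "servo_tool", "data": {"plan": [{"delta_pos": [0.2,-4,0],"spin": 0},{"delta_pos": [0.5,-8,1],"spin": 0},{"delta_pos": [0.8,-12,2],"spin": 0},{"delta_pos": [1,-16,3],"spin": 0},{"delta_pos": [1,-16.7,3.4],"spin": 0}]}}

```text
clock: 16.07
eef_pos: [382.0, 254.0, 199.4]
eef_rot: [-179.9, 0.2, 31.4]
wrist_force: [-0.4, 0.7, 0.4]
grip_width: 60.2
```

Request:
{"op": "servo_tool", "data": {"plan": [{"delta_pos": [0,0,0],"spin": 0},{"delta_pos": [0,0,0],"spin": 0}]}}

```text
clock: 16.23
eef_pos: [386.2, 248.1, 200.8]
eef_rot: [180.0, 0.1, 31.0]
wrist_force: [0.8, -0.4, 0.5]
grip_width: 59.9
```

```bash
python3 - <<'E'
from h import *
st();snap("wrist","w18")
E
```

```text
t 16.23 p [386.2 248.1 200.8] rot [1.8e+02 1.0e-01 3.1e+01] F [ 0.8 -0.4  0.5] g 59.9 q [-55.  11.  19. 116.  -4.  54.  -3.]
```

View pics/w18.png

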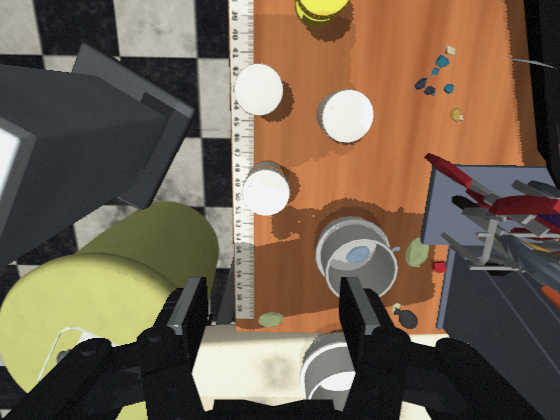

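```bash
python3 - <<'E'
from h import *
j=atz("wrist",(266.5,189.5),58);print(j,atz("wrist",(347,116),58),atz("wrist",(259,89),54))
go(j[0],j[1],26,30.4)
E
```

```text
[376.12339466 253.25761267  58.        ] [400.3754741  337.83365415  58.        ] [330.18179841 319.30873088  54.        ]
delta_cm [-0.63, -1.06, 17.52] spin 0.009 rows 4.2
```

Request:
{"op": "servo_tool", "data": {"plan": [{"delta_pos": [-0.6,-1,3],"spin": 0},{"delta_pos": [-0.6,-1,7],"spin": 0},{"delta_pos": [-0.6,-1,11],"spin": 0},{"delta_pos": [-0.6,-1,13],"spin": 0},{"delta_pos": [-0.6,-1,13],"spin": 0}]}}

```text
clock: 16.7
eef_pos: [375.4, 250.8, 68.5]
eef_rot: [179.9, 0.4, 30.8]
wrist_force: [-1.2, -0.9, -0.1]
grip_width: 59.7
```

```bash
python3 - <<'E'
from h import *
st();snap("wrist","w19")
E
```

```text
t 16.7 p [375.4 250.8  68.5] rot [179.9   0.4  30.8] F [-1.2 -0.9 -0.1] g 59.7 q [-53.  23.  15. 125. -10.  34.   1.]
```

View pics/w19.png

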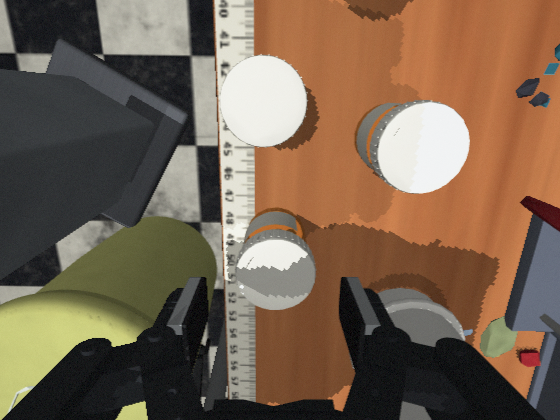

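```bash
python3 - <<'E'
from h import *
st();j=atz("wrist",(276,273),58);print(j)
go(j[0],j[1],22,30.4)
E
```

```text
t 16.75 p [376.4 251.7  70.6] rot [179.9   0.2  30.8] F [ 0.4 -0.3  1. ] g 60.0 q [-53.  22.  15. 124. -10.  35.   1.]
[376.63267794 253.14721781  58.        ]
delta_cm [0.09, -0.11, 4.86] spin 0.006 rows 1.2
```

Request:
{"op": "servo_tool", "data": {"plan": [{"delta_pos": [0.1,-0.1,2.5],"spin": 0},{"delta_pos": [0.1,-0.1,4.6],"spin": 0},{"delta_pos": [0.1,-0.1,4.7],"spin": 0},{"delta_pos": [0.1,-0.1,4.7],"spin": 0}]}}

```text
clock: 17.08
eef_pos: [377.6, 255.1, 25.8]
eef_rot: [180.0, -0.0, 30.9]
wrist_force: [0.1, -0.9, 0.4]
grip_width: 59.7
```

Request:
{"op": "servo_tool", "data": {"plan": [{"delta_pos": [0,0,0],"spin": 0},{"delta_pos": [0,0,0],"spin": 0},{"delta_pos": [0,0,0],"spin": 0},{"delta_pos": [0,0,0],"spin": 0},{"delta_pos": [0,0,0],"spin": 0}], "claw": 3}}

```text
clock: 17.5
eef_pos: [378.0, 256.2, 26.7]
eef_rot: [-180.0, -0.2, 30.9]
wrist_force: [-0.1, -1.4, 8.8]
grip_width: 39.3
```

Request:
{"op": "servo_tool", "data": {"plan": [{"delta_pos": [0,0,-4],"spin": 0},{"delta_pos": [0,0,-8],"spin": 0},{"delta_pos": [0,0,-12],"spin": 0},{"delta_pos": [0,0,-16],"spin": 0},{"delta_pos": [0,0,-20],"spin": 0}]}}

```text
clock: 17.92
eef_pos: [376.7, 254.8, 228.2]
eef_rot: [-180.0, -0.1, 30.9]
wrist_force: [1.2, 1.4, -1.4]
grip_width: 39.0
```

```bash
python3 - <<'E'
from h import *
st();x,y=ch(0,-110);print(x,y);go(x,y,215,30.4);snap("wrist","w20")
E
```

```text
t 17.92 p [376.7 254.8 228.2] rot [-1.80e+02 -1.00e-01  3.09e+01] F [ 1.2  1.4 -1.4] g 39.0 q [-58.   9.  20. 114.  -4.  57.  -6.]
646.663714053328 -246.87650361279833
delta_cm [-2.6, 56.91, 1.32] spin 0.009 rows 13.7
```

View pics/w20.png

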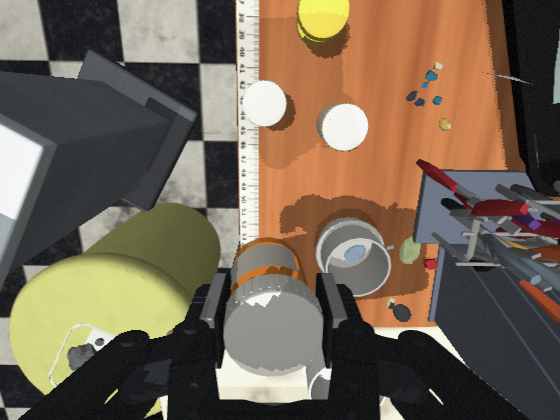

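Request:
{"op": "servo_tool", "data": {"plan": [{"delta_pos": [-0.2,4.1,0],"spin": 0},{"delta_pos": [-0.4,8.2,0],"spin": 0},{"delta_pos": [-0.6,12.3,0],"spin": 0},{"delta_pos": [-0.8,16.4,0],"spin": 0},{"delta_pos": [-1,20.5,0],"spin": 0}]}}

```text
clock: 18.38
eef_pos: [474.2, 72.6, 226.4]
eef_rot: [-180.0, -0.1, 31.0]
wrist_force: [0.8, 0.0, -0.4]
grip_width: 39.1
```

Request:
{"op": "servo_tool", "data": {"plan": [{"delta_pos": [-0.2,4.1,0],"spin": 0},{"delta_pos": [-0.4,8.2,0],"spin": 0},{"delta_pos": [-0.6,12.3,0],"spin": 0},{"delta_pos": [-0.8,16.4,0],"spin": 0},{"delta_pos": [-1,20.5,0],"spin": 0}]}}

```text
clock: 18.8
eef_pos: [571.0, -108.4, 226.2]
eef_rot: [180.0, -0.1, 30.9]
wrist_force: [1.1, 0.7, -0.4]
grip_width: 39.1
```

```bash
python3 - <<'E'
from h import *
st();x,y=ch(0,-110);go(x,y,200,30.4)
E
```

```text
t 18.8 p [ 571.  -108.4  226.2] rot [ 1.80e+02 -1.00e-01  3.09e+01] F [ 1.1  0.7 -0.4] g 39.1 q [-17.  23.  32.  99. -13.  62.  50.]
delta_cm [-0.63, 15.77, 2.62] spin 0.01 rows 3.8
```

Request:
{"op": "servo_tool", "data": {"plan": [{"delta_pos": [-0.2,4,0],"spin": 0},{"delta_pos": [-0.4,8,0.5],"spin": 0},{"delta_pos": [-0.6,12,1.5],"spin": 0},{"delta_pos": [-0.6,15.8,2.6],"spin": 0},{"delta_pos": [-0.6,15.8,2.6],"spin": 0}]}}

```text
clock: 19.22
eef_pos: [646.1, -253.1, 197.2]
eef_rot: [179.8, 0.2, 30.5]
wrist_force: [-1.7, 0.6, -0.3]
grip_width: 39.4
```

Request:
{"op": "servo_tool", "data": {"plan": [{"delta_pos": [0,0,0],"spin": 0},{"delta_pos": [0,0,0],"spin": 0}]}}

```text
clock: 19.38
eef_pos: [646.4, -244.7, 199.5]
eef_rot: [-180.0, -0.0, 30.9]
wrist_force: [0.2, 0.5, -0.7]
grip_width: 38.9
```

```bash
python3 - <<'E'
from h import *
st();x,y=ch(0,-110);go(x,y,84,30.4);snap("wrist","w21");snap("scene","s9",(280,150,480,330),4)
E
```

```text
t 19.38 p [ 646.4 -244.7  199.5] rot [-180.    -0.    30.9] F [ 0.2  0.5 -0.7] g 38.9 q [ -2.  35.  31.  84. -19.  67.  63.]
delta_cm [-0.09, 0.2, 11.55] spin 0.009 rows 2.8
```

View pics/w21.png

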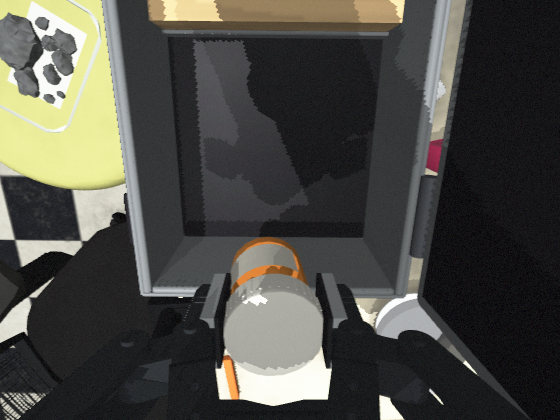

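View pics/s9.png

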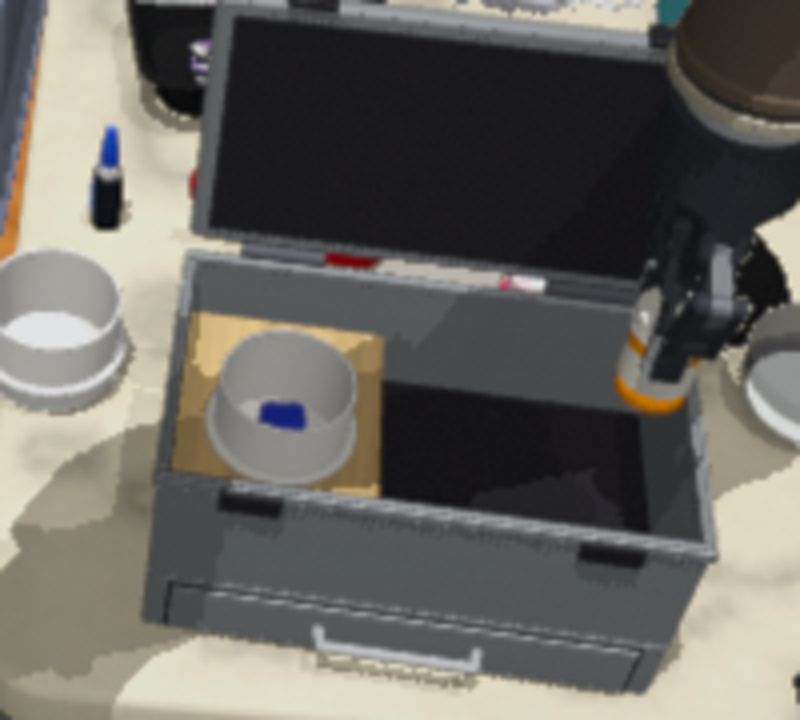

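Request:
{"op": "servo_tool", "data": {"plan": [{"delta_pos": [-0.1,-0.3,3],"spin": 0},{"delta_pos": [-0.1,-0.3,6],"spin": 0},{"delta_pos": [-0.1,-0.3,9],"spin": 0},{"delta_pos": [-0.1,-0.3,10.5],"spin": 0},{"delta_pos": [-0.1,-0.3,11],"spin": 0}]}}

```text
clock: 19.9
eef_pos: [642.9, -240.2, 86.8]
eef_rot: [-179.8, 0.1, 31.1]
wrist_force: [-0.6, 0.5, -0.1]
grip_width: 39.2
```

Request:
{"op": "servo_tool", "data": {"plan": [{"delta_pos": [0,0,0.2],"spin": 0},{"delta_pos": [0,0,0.4],"spin": 0},{"delta_pos": [0,0,0.6],"spin": 0},{"delta_pos": [0,0,0.7],"spin": 0}]}}

```text
clock: 20.23
eef_pos: [646.0, -244.1, 85.6]
eef_rot: [179.8, -0.2, 30.9]
wrist_force: [-5.0, 1.4, 19.4]
grip_width: 38.8
```

Request:
{"op": "servo_tool", "data": {"plan": [{"delta_pos": [0,0,0],"spin": 0},{"delta_pos": [0,0,0],"spin": 0},{"delta_pos": [0,0,0],"spin": 0},{"delta_pos": [0,0,0],"spin": 0},{"delta_pos": [0,0,0],"spin": 0}], "claw": 5.8}}

```text
clock: 20.65
eef_pos: [644.3, -242.9, 82.0]
eef_rot: [180.0, -0.0, 30.9]
wrist_force: [-0.5, -0.1, -0.3]
grip_width: 57.7
```

Request:
{"op": "servo_tool", "data": {"plan": [{"delta_pos": [0,0,-3],"spin": 0},{"delta_pos": [0,0,-6],"spin": 0},{"delta_pos": [0,0,-9],"spin": 0},{"delta_pos": [0,0,-12],"spin": 0},{"delta_pos": [0,0,-14],"spin": 0}]}}

```text
clock: 21.07
eef_pos: [644.8, -243.6, 225.1]
eef_rot: [179.9, -0.1, 30.9]
wrist_force: [0.1, 0.0, 0.3]
grip_width: 58.3
```

```bash
python3 - <<'E'
from h import *
st();snap("wrist","w22");snap("scene","s10",(280,150,480,330),4);go(400,337,235,30.4)
E
```

```text
t 21.07 p [ 644.8 -243.6  225.1] rot [ 1.799e+02 -1.000e-01  3.090e+01] F [0.1 0.  0.3] g 58.3 q [ -3.  33.  32.  82. -18.  69.  62.]
delta_cm [8.78, -62.5, -0.88] spin 0.009 rows 15.1
```

View pics/s10.png

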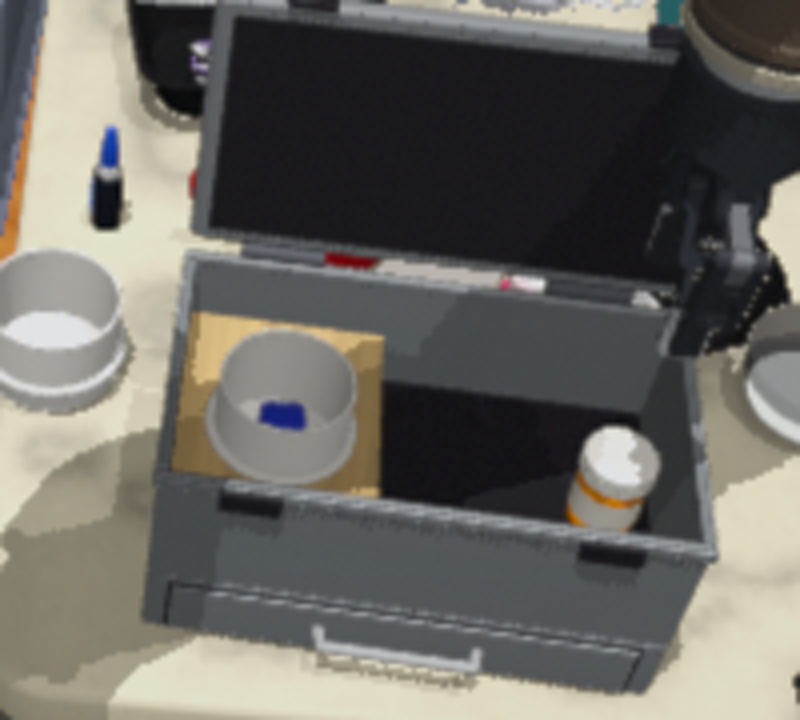

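View pics/w22.png

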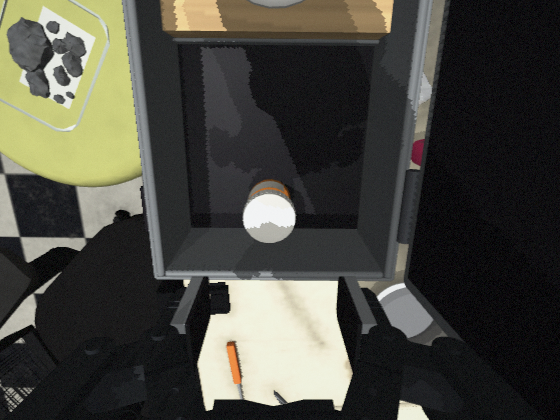

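Request:
{"op": "servo_tool", "data": {"plan": [{"delta_pos": [0.6,-4.1,0],"spin": 0},{"delta_pos": [1.2,-8.2,0],"spin": 0},{"delta_pos": [1.8,-12.3,0],"spin": 0},{"delta_pos": [2.4,-16.4,0],"spin": 0},{"delta_pos": [3,-20.5,0],"spin": 0}], "claw": 6}}

```text
clock: 21.58
eef_pos: [563.0, -50.0, 220.9]
eef_rot: [-180.0, 0.1, 30.9]
wrist_force: [0.6, 0.4, 0.8]
grip_width: 60.0
```

Request:
{"op": "servo_tool", "data": {"plan": [{"delta_pos": [0.6,-4.1,0],"spin": 0},{"delta_pos": [1.2,-8.2,0],"spin": -0.1},{"delta_pos": [1.8,-12.3,0],"spin": -0.2},{"delta_pos": [2.4,-16.4,0],"spin": -0.3},{"delta_pos": [3,-20.5,0],"spin": -0.4}]}}

```text
clock: 22.0
eef_pos: [483.3, 141.1, 221.4]
eef_rot: [-180.0, 0.0, 54.1]
wrist_force: [1.9, 0.1, 0.5]
grip_width: 59.7
```

```bash
python3 - <<'E'
from h import *
st();go(405,330,200,75)
E
```

```text
t 22.0 p [483.3 141.1 221.4] rot [-180.     0.    54.1] F [1.9 0.1 0.5] g 59.7 q [-42.  14.  24. 109.  -7.  58.  39.]
delta_cm [10.73, -17.41, 2.14] spin -0.364 rows 4.9
```

Request:
{"op": "servo_tool", "data": {"plan": [{"delta_pos": [2.1,-3.5,0],"spin": -0.08},{"delta_pos": [4.2,-7,0],"spin": -0.16},{"delta_pos": [6.3,-10.5,1],"spin": -0.24},{"delta_pos": [8.4,-14,2],"spin": -0.32},{"delta_pos": [10.5,-17.4,2.2],"spin": -0.36}]}}

```text
clock: 22.42
eef_pos: [404.2, 327.8, 198.0]
eef_rot: [-179.9, 0.1, 74.7]
wrist_force: [0.9, 0.5, -0.5]
grip_width: 59.9
```

Request:
{"op": "servo_tool", "data": {"plan": [{"delta_pos": [0,0,0],"spin": 0},{"delta_pos": [0,0,0],"spin": 0},{"delta_pos": [0,0,0],"spin": 0}]}}

```text
clock: 22.67
eef_pos: [406.1, 326.4, 199.2]
eef_rot: [-180.0, 0.1, 74.5]
wrist_force: [0.6, -0.7, 0.6]
grip_width: 60.1
```

```bash
python3 - <<'E'
from h import *
st();snap("wrist","w23")
for d in r.cut_out("jar_two_mid","wrist"): print(d["conf"],d["box"])
E
```

```text
t 22.67 p [406.1 326.4 199.2] rot [-1.80e+02  1.00e-01  7.45e+01] F [ 0.6 -0.7  0.6] g 60.1 q [-56.  17.  15. 108.  -5.  56.  35.]
0.92 [313.3, 61.4, 372.3, 117.4]
0.89 [264.9, 158.0, 308.7, 215.4]
```

View pics/w23.png

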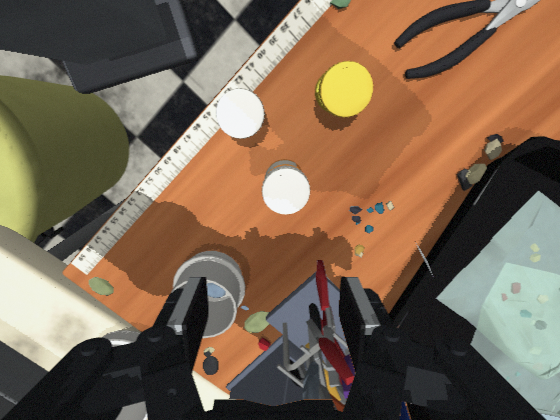

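```bash
python3 - <<'E'
from h import *
j=atz("wrist",(286.5,190.5),58);print(j, atz("wrist",(240,113),54))
go(j[0],j[1],70,75)
E
```

```text
[399.76274155 338.85778905  58.        ] [329.17437301 319.36830878  54.        ]
delta_cm [1.1, -1.05, 12.97] spin -0.012 rows 3.1
```

Request:
{"op": "servo_tool", "data": {"plan": [{"delta_pos": [1.1,-1,3],"spin": 0},{"delta_pos": [1.1,-1,7],"spin": 0},{"delta_pos": [1.1,-1,11],"spin": 0},{"delta_pos": [1.1,-1,13],"spin": 0},{"delta_pos": [1.1,-1,13],"spin": 0}]}}

```text
clock: 23.18
eef_pos: [398.1, 336.8, 66.0]
eef_rot: [-179.8, 0.4, 74.3]
wrist_force: [0.2, -0.8, 1.2]
grip_width: 60.0
```

```bash
python3 - <<'E'
from h import *
st();snap("wrist","w24");st()
E
```

```text
t 23.18 p [398.1 336.8  66. ] rot [-179.8    0.4   74.3] F [ 0.2 -0.8  1.2] g 60.0 q [-55.  28.  12. 115.  -9.  39.  37.]
t 23.23 p [399.3 337.9  68.4] rot [-179.9    0.2   74.3] F [0.8 0.3 1.1] g 60.0 q [-55.  27.  12. 115.  -9.  39.  37.]
```

View pics/w24.png

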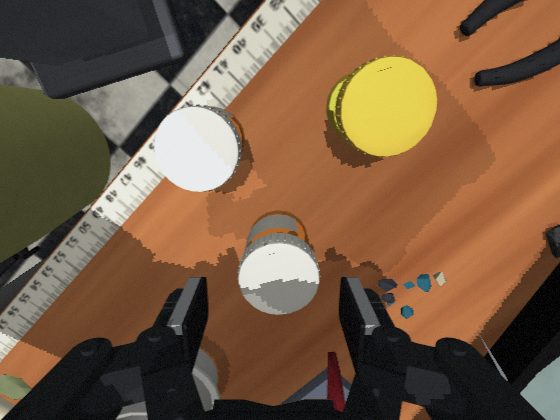

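Request:
{"op": "servo_tool", "data": {"plan": [{"delta_pos": [0.1,-0.1,2.5],"spin": 0},{"delta_pos": [0.1,-0.1,4.4],"spin": 0},{"delta_pos": [0.1,-0.1,4.6],"spin": 0},{"delta_pos": [0.1,-0.1,4.6],"spin": 0}]}}

```text
clock: 23.57
eef_pos: [399.6, 341.2, 24.9]
eef_rot: [180.0, -0.0, 74.4]
wrist_force: [0.8, 0.2, -0.1]
grip_width: 60.2
```

Request:
{"op": "servo_tool", "data": {"plan": [{"delta_pos": [0,0,0],"spin": 0},{"delta_pos": [0,0,0],"spin": 0},{"delta_pos": [0,0,0],"spin": 0},{"delta_pos": [0,0,0],"spin": 0},{"delta_pos": [0,0,0],"spin": 0}], "claw": 3}}

```text
clock: 23.98
eef_pos: [400.2, 342.2, 25.9]
eef_rot: [179.9, -0.2, 74.5]
wrist_force: [0.1, -0.4, 7.1]
grip_width: 39.2
```

Request:
{"op": "servo_tool", "data": {"plan": [{"delta_pos": [0,0,-4],"spin": 0},{"delta_pos": [0,0,-8],"spin": 0},{"delta_pos": [0,0,-12],"spin": 0},{"delta_pos": [0,0,-16],"spin": 0},{"delta_pos": [0,0,-19],"spin": 0}]}}

```text
clock: 24.4
eef_pos: [399.7, 341.7, 218.8]
eef_rot: [179.9, -0.2, 74.4]
wrist_force: [1.2, 1.2, -0.9]
grip_width: 38.7
```

```bash
python3 - <<'E'
from h import *
st();x,y=ch(0,-57);print(x,y);go(x,y,220,30.4);snap("wrist","w25")
E
```

```text
t 24.4 p [399.7 341.7 218.8] rot [179.9  -0.2  74.4] F [ 1.2  1.2 -0.9] g 38.7 q [-58.  16.  15. 106.  -5.  58.  33.]
619.8439245549064 -201.16327914481369
delta_cm [-46.39, 35.76, -0.12] spin 0.769 rows 14.0
```

View pics/w25.png

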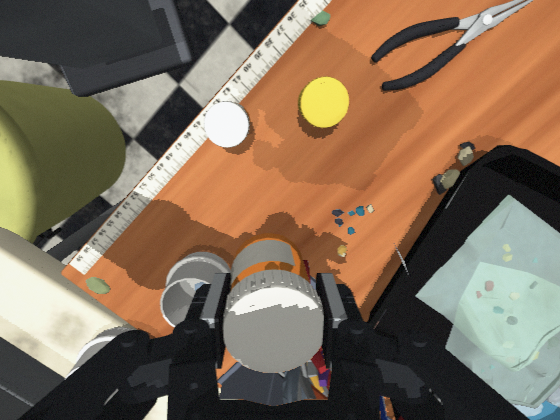

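Request:
{"op": "servo_tool", "data": {"plan": [{"delta_pos": [-3.3,2.5,0],"spin": 0},{"delta_pos": [-6.6,5.1,0],"spin": 0.1},{"delta_pos": [-9.9,7.6,0],"spin": 0.2},{"delta_pos": [-13.2,10.2,0],"spin": 0.3},{"delta_pos": [-16.5,12.7,0],"spin": 0.4}]}}

```text
clock: 24.87
eef_pos: [477.6, 146.7, 215.0]
eef_rot: [180.0, -0.1, 51.3]
wrist_force: [-0.2, 0.9, -0.5]
grip_width: 38.7
```

```bash
python3 - <<'E'
from h import *
st();x,y=ch(0,-57);go(x,y,220,30.4)
E
```

```text
t 24.87 p [477.6 146.7 215. ] rot [ 1.80e+02 -1.00e-01  5.13e+01] F [-0.2  0.9 -0.5] g 38.7 q [-43.  14.  25. 110.  -7.  57.  36.]
delta_cm [-18.25, 32.86, -0.5] spin 0.365 rows 9.0
```

Request:
{"op": "servo_tool", "data": {"plan": [{"delta_pos": [-2,3.6,0],"spin": 0.1},{"delta_pos": [-4,7.2,0],"spin": 0.2},{"delta_pos": [-6,10.8,0],"spin": 0.3},{"delta_pos": [-8,14.4,-0.3],"spin": 0.36},{"delta_pos": [-10,18,-0.5],"spin": 0.36}]}}

```text
clock: 25.28
eef_pos: [556.3, -43.5, 220.0]
eef_rot: [180.0, -0.1, 30.7]
wrist_force: [1.4, 1.0, 0.3]
grip_width: 39.1
```

```bash
python3 - <<'E'
from h import *
st();x,y=ch(0,-57);go(x,y,205,30.4)
E
```

```text
t 25.28 p [556.3 -43.5 220. ] rot [ 1.80e+02 -1.00e-01  3.07e+01] F [1.4 1.  0.3] g 39.1 q [-25.  21.  33. 103. -13.  60.  43.]
delta_cm [-2.59, 16.8, 1.5] spin 0.005 rows 4.1
```

Request:
{"op": "servo_tool", "data": {"plan": [{"delta_pos": [-0.6,4,0],"spin": 0},{"delta_pos": [-1.2,8,0],"spin": 0},{"delta_pos": [-1.8,12,0.5],"spin": 0},{"delta_pos": [-2.4,15.5,1],"spin": 0},{"delta_pos": [-2.6,16.8,1.5],"spin": 0}]}}

```text
clock: 25.7
eef_pos: [620.2, -205.7, 204.8]
eef_rot: [179.8, 0.0, 30.6]
wrist_force: [-1.7, -0.5, -0.1]
grip_width: 38.9
```

Request:
{"op": "servo_tool", "data": {"plan": [{"delta_pos": [0,0,0],"spin": 0},{"delta_pos": [0,0,0],"spin": 0},{"delta_pos": [0,0,0],"spin": 0}]}}

```text
clock: 25.95
eef_pos: [619.9, -197.4, 204.2]
eef_rot: [-179.9, -0.1, 31.0]
wrist_force: [-0.6, 0.9, -0.7]
grip_width: 38.9
```

```bash
python3 - <<'E'
from h import *
st();x,y=ch(0,-57);go(x,y,84,30.4);snap("wrist","w26")
E
```

```text
t 25.95 p [ 619.9 -197.4  204.2] rot [-1.799e+02 -1.000e-01  3.100e+01] F [-0.6  0.9 -0.7] g 38.9 q [ -8.  31.  33.  90. -18.  64.  60.]
delta_cm [-0.2, 0.31, 12.02] spin 0.011 rows 2.9
```

View pics/w26.png

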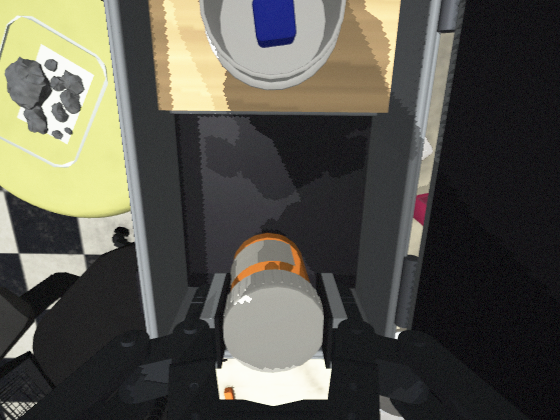

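Request:
{"op": "servo_tool", "data": {"plan": [{"delta_pos": [-0.2,0.1,3],"spin": 0},{"delta_pos": [-0.2,0.1,6],"spin": 0},{"delta_pos": [-0.2,0.1,9],"spin": 0},{"delta_pos": [-0.2,0.1,11],"spin": 0},{"delta_pos": [-0.2,0.1,11.5],"spin": 0}]}}

```text
clock: 26.42
eef_pos: [617.0, -197.9, 85.8]
eef_rot: [-179.7, 0.2, 31.1]
wrist_force: [-0.7, 1.0, -0.6]
grip_width: 38.7
```

Request:
{"op": "servo_tool", "data": {"plan": [{"delta_pos": [0,0,0.2],"spin": 0},{"delta_pos": [0,0,0.4],"spin": 0},{"delta_pos": [0,0,0.6],"spin": 0},{"delta_pos": [0,0,0.6],"spin": 0}]}}

```text
clock: 26.75
eef_pos: [620.2, -201.3, 85.0]
eef_rot: [179.9, -0.2, 30.9]
wrist_force: [-0.5, 0.6, 2.8]
grip_width: 38.9
```

Request:
{"op": "servo_tool", "data": {"plan": [{"delta_pos": [0,0,0.1],"spin": 0},{"delta_pos": [0,0,0.2],"spin": 0},{"delta_pos": [0,0,0.2],"spin": 0}]}}

```text
clock: 27.0
eef_pos: [620.6, -201.9, 84.8]
eef_rot: [179.8, -0.2, 30.9]
wrist_force: [-4.9, 2.0, 20.1]
grip_width: 38.7
```

Request:
{"op": "servo_tool", "data": {"plan": [{"delta_pos": [0,0,0],"spin": 0},{"delta_pos": [0,0,0],"spin": 0},{"delta_pos": [0,0,0],"spin": 0},{"delta_pos": [0,0,0],"spin": 0},{"delta_pos": [0,0,0],"spin": 0}], "claw": 5.8}}

```text
clock: 27.42
eef_pos: [618.8, -200.9, 80.9]
eef_rot: [-180.0, -0.0, 30.9]
wrist_force: [-0.4, -0.7, -0.3]
grip_width: 57.8
```

Request:
{"op": "servo_tool", "data": {"plan": [{"delta_pos": [0,0,-3],"spin": 0},{"delta_pos": [0,0,-6],"spin": 0},{"delta_pos": [0,0,-9],"spin": 0},{"delta_pos": [0,0,-12],"spin": 0},{"delta_pos": [0,0,-14],"spin": 0}]}}

```text
clock: 27.83
eef_pos: [619.3, -201.5, 223.8]
eef_rot: [179.9, -0.1, 30.9]
wrist_force: [0.3, 0.5, 0.6]
grip_width: 58.0
```

```bash
python3 - <<'E'
from h import *
st();snap("wrist","w27");snap("scene","s11",(280,150,480,330),4);go(345,310,220,30.4)
E
```

```text
t 27.83 p [ 619.3 -201.5  223.8] rot [ 1.799e+02 -1.000e-01  3.090e+01] F [0.3 0.5 0.6] g 58.0 q [ -8.  30.  33.  89. -17.  66.  60.]
delta_cm [2.68, -58.08, 0.49] spin 0.009 rows 13.9
```

View pics/s11.png

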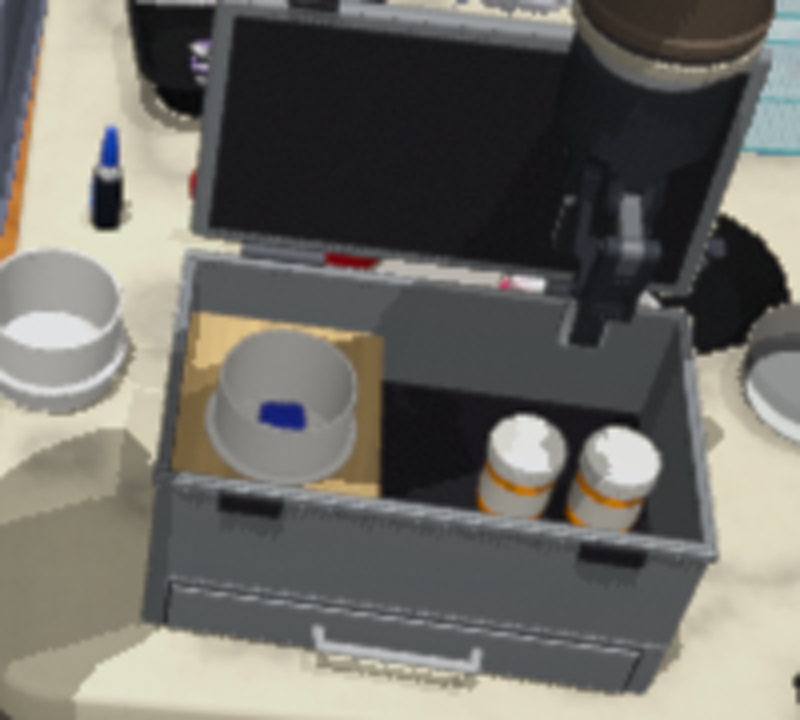

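View pics/w27.png

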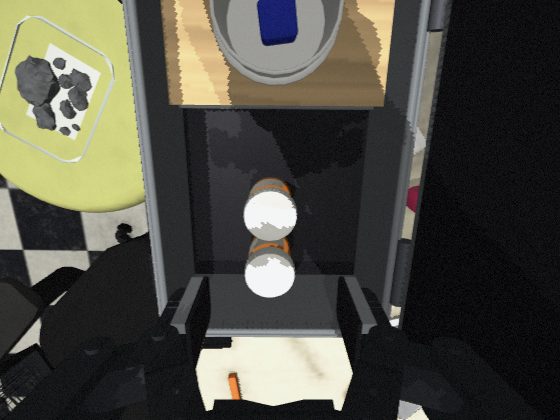

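Request:
{"op": "servo_tool", "data": {"plan": [{"delta_pos": [0.2,-4.1,0],"spin": 0},{"delta_pos": [0.4,-8.2,0],"spin": 0},{"delta_pos": [0.6,-12.3,0],"spin": 0},{"delta_pos": [0.8,-16.4,0],"spin": 0},{"delta_pos": [1,-20.5,0],"spin": 0}], "claw": 6}}

```text
clock: 28.35
eef_pos: [520.2, -18.5, 219.9]
eef_rot: [-180.0, 0.1, 30.9]
wrist_force: [0.3, 0.8, 1.3]
grip_width: 59.7
```

Request:
{"op": "servo_tool", "data": {"plan": [{"delta_pos": [0.2,-4.1,0],"spin": 0},{"delta_pos": [0.4,-8.2,0],"spin": 0},{"delta_pos": [0.6,-12.3,0],"spin": 0},{"delta_pos": [0.8,-16.4,0],"spin": 0},{"delta_pos": [1,-20.5,0],"spin": 0}]}}

```text
clock: 28.77
eef_pos: [423.4, 162.4, 220.3]
eef_rot: [-180.0, 0.0, 30.9]
wrist_force: [-0.4, 1.3, 0.0]
grip_width: 59.9
```

```bash
python3 - <<'E'
from h import *
st();go(340,315,200,30.4)
E
```

```text
t 28.77 p [423.4 162.4 220.3] rot [-180.     0.    30.9] F [-0.4  1.3  0. ] g 59.9 q [-52.   9.  28. 115.  -5.  56.  10.]
delta_cm [0.7, -17.38, 2.03] spin 0.009 rows 4.2
```

Request:
{"op": "servo_tool", "data": {"plan": [{"delta_pos": [0.2,-4,0],"spin": 0},{"delta_pos": [0.4,-8,0],"spin": 0},{"delta_pos": [0.6,-12,1],"spin": 0},{"delta_pos": [0.7,-16,2],"spin": 0},{"delta_pos": [0.7,-17.4,2],"spin": 0}]}}

```text
clock: 29.18
eef_pos: [337.2, 318.1, 198.7]
eef_rot: [-180.0, 0.2, 31.3]
wrist_force: [-0.5, 0.4, 0.9]
grip_width: 59.8
```

Request:
{"op": "servo_tool", "data": {"plan": [{"delta_pos": [0,0,0],"spin": 0},{"delta_pos": [0,0,0],"spin": 0},{"delta_pos": [0,0,0],"spin": 0}]}}

```text
clock: 29.43
eef_pos: [342.2, 312.7, 200.6]
eef_rot: [180.0, 0.0, 30.9]
wrist_force: [0.6, 0.9, -0.9]
grip_width: 60.0
```

```bash
python3 - <<'E'
from h import *
st();snap("wrist","w28");go(331,318,70,30.4)
E
```

```text
t 29.43 p [342.2 312.7 200.6] rot [180.    0.   30.9] F [ 0.6  0.9 -0.9] g 60.0 q [-67.  12.  21. 115.  -5.  54. -12.]
delta_cm [-0.7, -1.06, 13.07] spin 0.007 rows 3.1
```

View pics/w28.png

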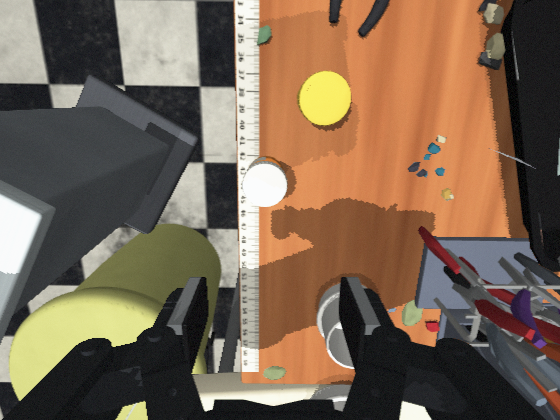

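```bash
python3 - <<'E'
from h import *
j=atz("wrist",(265.5,185),54);print(j)
go(j[0],j[1],70,30.4)
E
```

```text
[329.35539558 320.63699075  54.        ]
delta_cm [-0.71, -1.37, 13.07] spin 0.007 rows 3.2
```

Request:
{"op": "servo_tool", "data": {"plan": [{"delta_pos": [-0.7,-1.3,3],"spin": 0},{"delta_pos": [-0.7,-1.3,7],"spin": 0},{"delta_pos": [-0.7,-1.3,11],"spin": 0},{"delta_pos": [-0.7,-1.3,13],"spin": 0},{"delta_pos": [-0.7,-1.3,13],"spin": 0}]}}

```text
clock: 29.9
eef_pos: [328.0, 318.1, 67.5]
eef_rot: [179.8, 0.3, 30.8]
wrist_force: [-0.2, -0.6, 0.3]
grip_width: 60.0
```

```bash
python3 - <<'E'
from h import *
st();snap("wrist","w29");st()
E
```

```text
t 29.9 p [328.  318.1  67.5] rot [179.8   0.3  30.8] F [-0.2 -0.6  0.3] g 60.0 q [-64.  23.  17. 124. -12.  35.  -8.]
t 29.95 p [328.9 319.1  69.6] rot [179.9   0.2  30.8] F [ 0.2 -0.2  1.2] g 59.8 q [-64.  23.  17. 124. -12.  35.  -8.]
```

View pics/w29.png

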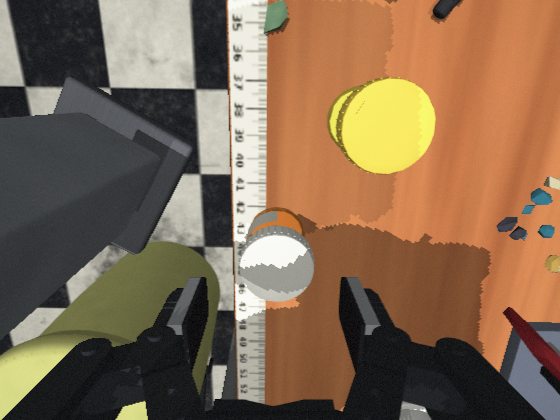

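Request:
{"op": "servo_tool", "data": {"plan": [{"delta_pos": [0.05,-0.15,2.5],"spin": 0},{"delta_pos": [0.05,-0.15,4.6],"spin": 0},{"delta_pos": [0.05,-0.15,4.8],"spin": 0},{"delta_pos": [0.05,-0.15,4.8],"spin": 0}]}}

```text
clock: 30.28
eef_pos: [329.4, 322.7, 23.7]
eef_rot: [180.0, -0.0, 30.9]
wrist_force: [0.4, -0.3, 0.3]
grip_width: 60.1
```

Request:
{"op": "servo_tool", "data": {"plan": [{"delta_pos": [0,0,0],"spin": 0},{"delta_pos": [0,0,0],"spin": 0},{"delta_pos": [0,0,0],"spin": 0},{"delta_pos": [0,0,0],"spin": 0},{"delta_pos": [0,0,0],"spin": 0}], "claw": 2.8}}

```text
clock: 30.7
eef_pos: [329.6, 323.8, 24.7]
eef_rot: [-179.9, -0.2, 30.9]
wrist_force: [-2.0, -0.9, 9.7]
grip_width: 36.7
```

Request:
{"op": "servo_tool", "data": {"plan": [{"delta_pos": [0,0,-4],"spin": 0},{"delta_pos": [0,0,-8],"spin": 0},{"delta_pos": [0,0,-12],"spin": 0},{"delta_pos": [0,0,-16],"spin": 0},{"delta_pos": [0,0,-19],"spin": 0}]}}

```text
clock: 31.12
eef_pos: [329.4, 323.0, 217.4]
eef_rot: [-179.9, -0.2, 30.9]
wrist_force: [0.1, 1.1, -0.6]
grip_width: 36.8
```

```bash
python3 - <<'E'
from h import *
st();x,y=ch(0,-8);print(x,y);go(x,y,220,30.4);snap("wrist","w30")
E
```

```text
t 31.12 p [329.4 323.  217.4] rot [-179.9   -0.2   30.9] F [ 0.1  1.1 -0.6] g 36.8 q [-70.  10.  22. 115.  -5.  56. -15.]
595.0482701129694 -158.90010935365805
delta_cm [-1.94, 54.99, -0.26] spin 0.008 rows 13.2
```

View pics/w30.png

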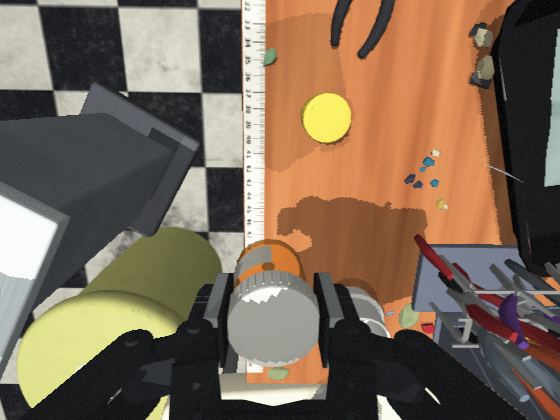

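Request:
{"op": "servo_tool", "data": {"plan": [{"delta_pos": [-0.1,4.1,0],"spin": 0},{"delta_pos": [-0.3,8.2,0],"spin": 0},{"delta_pos": [-0.4,12.3,0],"spin": 0},{"delta_pos": [-0.6,16.4,0],"spin": 0},{"delta_pos": [-0.7,20.5,0],"spin": 0}]}}

```text
clock: 31.58
eef_pos: [428.5, 141.6, 214.2]
eef_rot: [-180.0, -0.1, 30.9]
wrist_force: [0.8, 1.3, -0.2]
grip_width: 36.5
```

Request:
{"op": "servo_tool", "data": {"plan": [{"delta_pos": [-0.1,4.1,0],"spin": 0},{"delta_pos": [-0.3,8.2,0],"spin": 0},{"delta_pos": [-0.4,12.3,0],"spin": 0},{"delta_pos": [-0.6,16.4,0],"spin": 0},{"delta_pos": [-0.7,20.5,0],"spin": 0}]}}

```text
clock: 32.0
eef_pos: [527.9, -37.9, 214.2]
eef_rot: [-180.0, -0.1, 30.9]
wrist_force: [0.5, 1.4, 0.0]
grip_width: 36.8
```

```bash
python3 - <<'E'
from h import *
st();x,y=ch(0,-8);go(x,y,205,30.4)
E
```

```text
t 32.0 p [527.9 -37.9 214.2] rot [-1.80e+02 -1.00e-01  3.09e+01] F [0.5 1.4 0. ] g 36.8 q [-29.  18.  36. 107. -13.  58.  43.]
delta_cm [-0.46, 13.83, 0.92] spin 0.009 rows 3.3
```

Request:
{"op": "servo_tool", "data": {"plan": [{"delta_pos": [-0.2,4,0],"spin": 0},{"delta_pos": [-0.4,8,0],"spin": 0},{"delta_pos": [-0.5,12,0.5],"spin": 0},{"delta_pos": [-0.5,13.8,0.9],"spin": 0},{"delta_pos": [-0.5,13.8,0.9],"spin": 0}]}}

```text
clock: 32.42
eef_pos: [594.5, -162.5, 204.4]
eef_rot: [179.8, 0.0, 30.6]
wrist_force: [-0.2, 0.2, -0.6]
grip_width: 37.0
```

Request:
{"op": "servo_tool", "data": {"plan": [{"delta_pos": [0,0,0],"spin": 0},{"delta_pos": [0,0,0],"spin": 0},{"delta_pos": [0,0,0],"spin": 0}]}}

```text
clock: 32.67
eef_pos: [593.9, -155.3, 204.5]
eef_rot: [-180.0, -0.1, 31.0]
wrist_force: [-0.2, -0.2, 0.1]
grip_width: 36.8
```

```bash
python3 - <<'E'
from h import *
st();x,y=ch(0,-8);go(x,y,82,30.4)
E
```

```text
t 32.67 p [ 593.9 -155.3  204.5] rot [-1.8e+02 -1.0e-01  3.1e+01] F [-0.2 -0.2  0.1] g 36.8 q [-14.  28.  35.  96. -18.  62.  57.]
delta_cm [-0.09, 0.37, 12.25] spin 0.011 rows 2.9
```

Request:
{"op": "servo_tool", "data": {"plan": [{"delta_pos": [-0.1,0.3,3],"spin": 0},{"delta_pos": [-0.1,0.3,6],"spin": 0},{"delta_pos": [-0.1,0.3,9],"spin": 0},{"delta_pos": [-0.1,0.3,11],"spin": 0},{"delta_pos": [-0.1,0.3,11.6],"spin": 0}]}}

```text
clock: 33.08
eef_pos: [592.8, -157.5, 85.1]
eef_rot: [-179.8, 0.2, 31.1]
wrist_force: [0.3, 1.2, -0.3]
grip_width: 36.7
```

Request:
{"op": "servo_tool", "data": {"plan": [{"delta_pos": [0,0,0.2],"spin": 0},{"delta_pos": [0,0,0.4],"spin": 0},{"delta_pos": [0,0,0.6],"spin": 0},{"delta_pos": [0,0,0.8],"spin": 0}]}}

```text
clock: 33.42
eef_pos: [596.4, -160.8, 83.6]
eef_rot: [179.9, -0.2, 30.9]
wrist_force: [-12.2, 2.7, 42.8]
grip_width: 37.0
```

Request:
{"op": "servo_tool", "data": {"plan": [{"delta_pos": [0,0,-0.3],"spin": 0},{"delta_pos": [0,0,-0.3],"spin": 0}]}}

```text
clock: 33.58
eef_pos: [596.1, -160.4, 85.1]
eef_rot: [179.9, -0.2, 30.9]
wrist_force: [-0.0, -0.8, -0.1]
grip_width: 36.8
```

Request:
{"op": "servo_tool", "data": {"plan": [{"delta_pos": [0,0,0],"spin": 0},{"delta_pos": [0,0,0],"spin": 0},{"delta_pos": [0,0,0],"spin": 0},{"delta_pos": [0,0,0],"spin": 0},{"delta_pos": [0,0,0],"spin": 0}], "claw": 5.8}}

```text
clock: 34.0
eef_pos: [594.7, -159.9, 82.7]
eef_rot: [-180.0, 0.0, 30.9]
wrist_force: [0.3, -0.4, 0.5]
grip_width: 57.8
```

Request:
{"op": "servo_tool", "data": {"plan": [{"delta_pos": [0,0,-3],"spin": 0},{"delta_pos": [0,0,-6],"spin": 0},{"delta_pos": [0,0,-9],"spin": 0},{"delta_pos": [0,0,-12],"spin": 0},{"delta_pos": [0,0,-15],"spin": 0}]}}

```text
clock: 34.42
eef_pos: [594.4, -160.0, 234.2]
eef_rot: [-180.0, 0.0, 30.9]
wrist_force: [0.7, -0.1, 0.1]
grip_width: 58.2
```

Request:
{"op": "servo_tool", "data": {"plan": [{"delta_pos": [-3,-3,-2],"spin": 0},{"delta_pos": [-6,-5,-4],"spin": 0},{"delta_pos": [-9,-8,-6],"spin": 0},{"delta_pos": [-12,-10,-8],"spin": 0},{"delta_pos": [-14,-12,-8],"spin": 0}], "claw": 0}}

```text
clock: 34.83
eef_pos: [412.2, -130.1, 314.8]
eef_rot: [179.9, -0.1, 30.9]
wrist_force: [0.2, 0.7, 1.6]
grip_width: 0.2
```

```bash
python3 - <<'E'
from h import *
st();snap("wrist","w31");snap("scene","s12",(180,130,480,330),2.6);snap("top","t12",(200,120,440,300),3.3)
E
```

```text
t 34.83 p [ 412.2 -130.1  314.8] rot [ 1.799e+02 -1.000e-01  3.090e+01] F [0.2 0.7 1.6] g 0.2 q [-27.   1.  39. 110.  -0.  69.  43.]
```

View pics/s12.png

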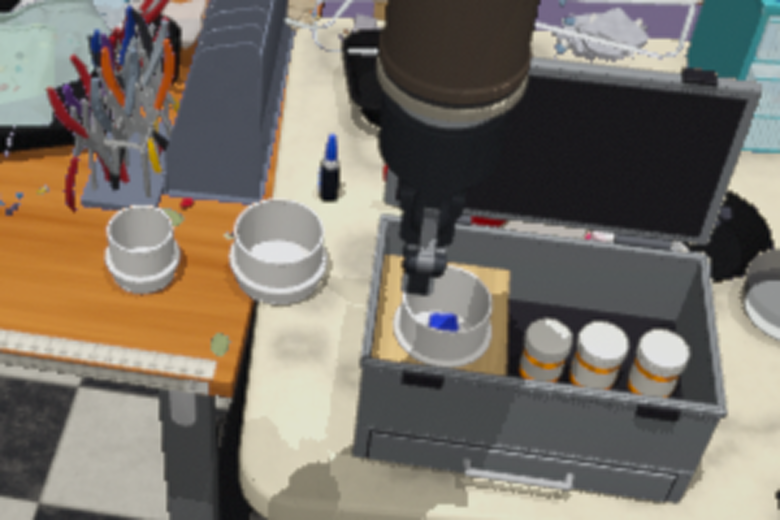

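View pics/t12.png

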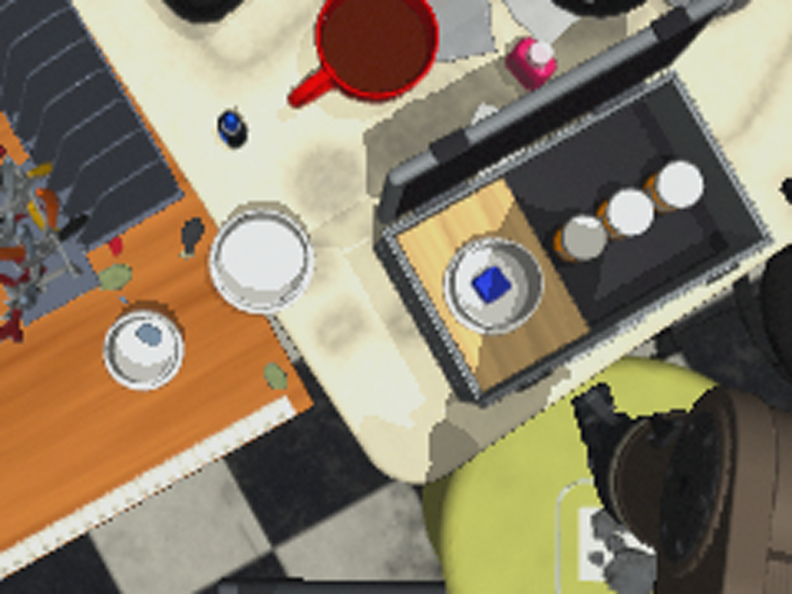

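View pics/w31.png

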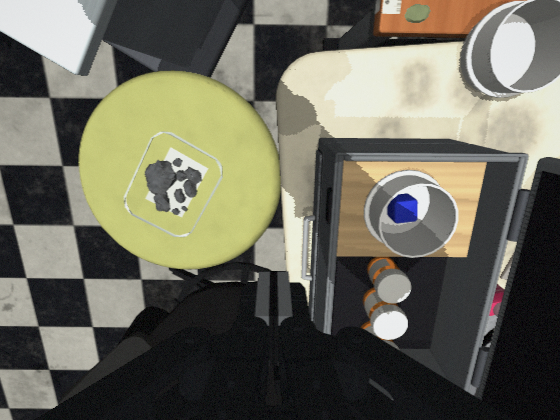

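```bash
python3 - <<'E'
from h import *
import math
for cam,off,s,name in (("top",(200,120),3.3,"t12"),("scene",(180,130),2.6,"s12")):
    im=cv2.imread(f"pics/{name}.png")
    def circ(c,R,z,col):
        pts=[((proj(cam,(c[0]+R*math.cos(a),c[1]+R*math.sin(a),z))-off)*s).round().astype(int) for a in np.linspace(0,6.3,60)]
        cv2.polylines(im,[np.array(pts)],False,col,1)
    circ((549.7,-83),44,101,(0,0,255));circ((549.7,-83),39,138,(0,255,0))
    for y in (-8,-56.4,-105.4):
        x=ch(0,y); circ(x,21,56+57,(255,0,255))
    cv2.imwrite(f"pics/{name}o.png",im)
for cam in ("top","scene"):
    im=r.read_camera(cam); hsv=cv2.cvtColor(im,cv2.COLOR_RGB2HSV)
    m=((hsv[...,0]>112)&(hsv[...,0]<128)&(hsv[...,1]>170)&(hsv[...,2]>90)).astype(np.uint8)
    n,l,stt,c=cv2.connectedComponentsWithStats(m)
    print(cam,[(stt[i,4],c[i].round()) for i in range(1,n) if stt[i,4]>6])
    cv2.imwrite(f"pics/full_{cam}.png",im[:,:,::-1])
    for l in("block_one_mid","block_two_mid"): print([(d["xy"],d["conf"]) for d in r.pinpoint(l,cam)])
E
```

```text
top [(np.int32(68), array([348., 206.]))]
[([352.3, 204.6], 0.39)]
[]
scene [(np.int32(40), array([350., 253.]))]
[([350.8, 257.0], 0.53)]
[]
```

View pics/s12o.png

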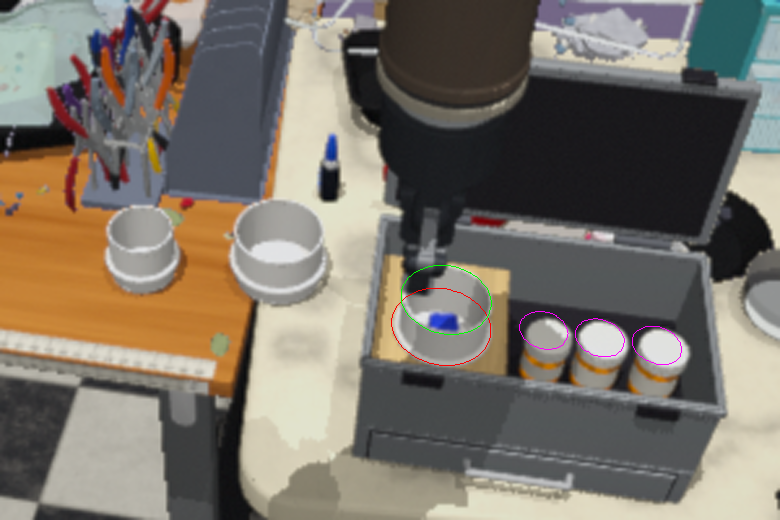

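View pics/t12o.png

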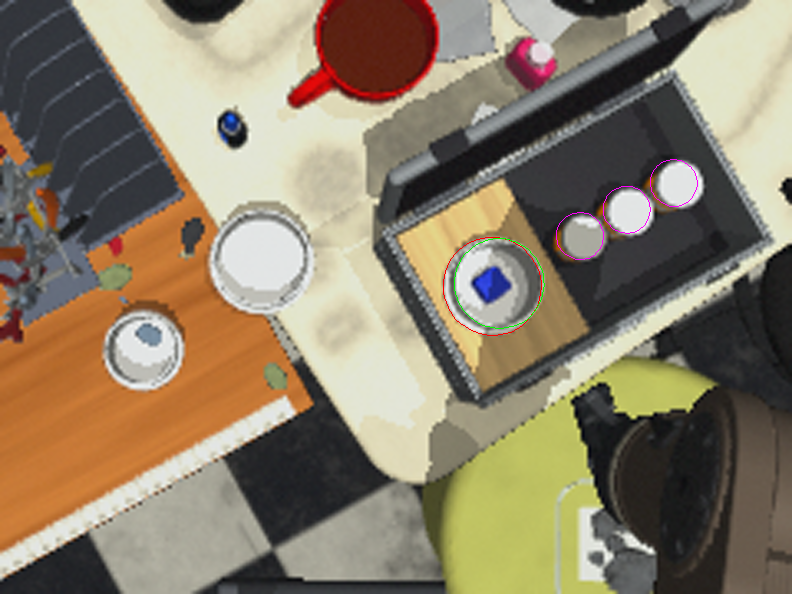

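View pics/full_top.png

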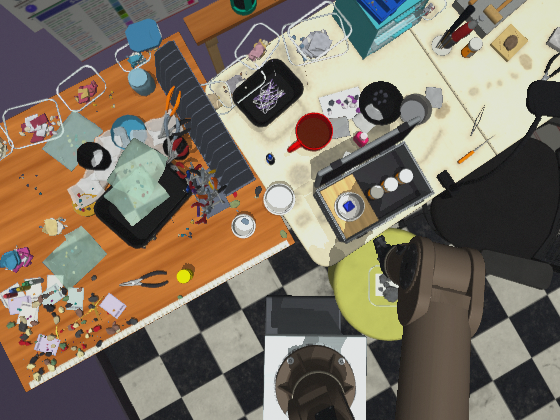

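View pics/full_scene.png

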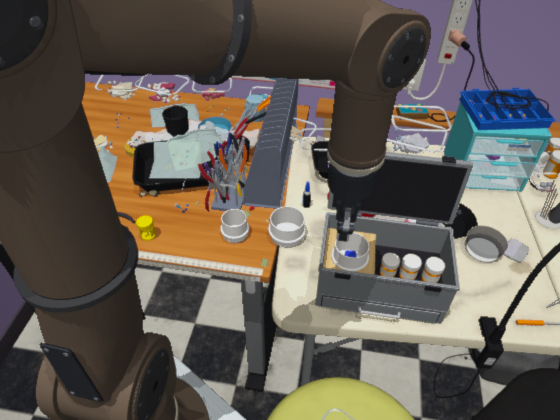

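```bash
python3 - <<'E'
from h import *
print(ch(165,0),ch(-86,0))
st();x,y=ch(165,0);go(x,y,355,30.4)
print(atz("top",(361,139),80),atz("top",(313,131),92))
E
```

```text
(np.float64(733.3147554191975), np.float64(-68.50442892000798)) (np.float64(516.8238244481759), np.float64(-195.51890371442008))
t 35.28 p [ 413.6 -129.2  312.3] rot [1.80e+02 1.00e-01 3.09e+01] F [-0.3 -0.3 -0.5] g -0.1 q [-27.   1.  39. 110.  -1.  69.  43.]
delta_cm [30.54, 11.23, -4.27] spin 0.009 rows 7.9
[ 757.25333515 -121.15624189   80.        ] [775.2888895   26.00962761  92.        ]
```

Request:
{"op": "servo_tool", "data": {"plan": [{"delta_pos": [0,0,-4],"spin": 0},{"delta_pos": [3.5,1.5,-5],"spin": 0},{"delta_pos": [7,3,-5],"spin": 0},{"delta_pos": [10.5,4.5,-5],"spin": 0},{"delta_pos": [14,6,-5],"spin": 0}]}}

```text
clock: 35.7
eef_pos: [566.4, -108.0, 362.2]
eef_rot: [180.0, 0.0, 31.0]
wrist_force: [-0.8, 0.2, 0.7]
grip_width: -0.3
```

```bash
python3 - <<'E'
from h import *
st();x,y=ch(165,0);go(x,y,360,30.4)
E
```

```text
t 35.7 p [ 566.4 -108.   362.2] rot [180.   0.  31.] F [-0.8  0.2  0.7] g -0.3 q [-23.  18.  40.  87. -11.  79.  48.]
delta_cm [16.34, 5.21, 0.22] spin 0.01 rows 4.1
```

Request:
{"op": "servo_tool", "data": {"plan": [{"delta_pos": [3.5,1.2,0],"spin": 0},{"delta_pos": [7,2.3,0],"spin": 0},{"delta_pos": [10.5,3.5,0],"spin": 0},{"delta_pos": [14,4.7,0],"spin": 0},{"delta_pos": [16.5,5.2,0],"spin": 0}]}}

```text
clock: 36.12
eef_pos: [735.1, -67.4, 359.5]
eef_rot: [-179.9, 0.2, 31.0]
wrist_force: [1.1, 0.5, 0.3]
grip_width: 0.1
```

Request:
{"op": "servo_tool", "data": {"plan": [{"delta_pos": [0,0,0],"spin": 0},{"delta_pos": [0,0,0],"spin": 0},{"delta_pos": [0,0,0],"spin": 0}]}}

```text
clock: 36.37
eef_pos: [732.2, -69.0, 361.3]
eef_rot: [-180.0, 0.1, 30.9]
wrist_force: [-0.1, 0.2, 0.1]
grip_width: -0.1
```

```bash
python3 - <<'E'
from h import *
st();x,y=ch(165,0);go(x,y,290,30.4);snap("scene","s13",(180,0,520,330),2);snap("wrist","w32");snap("top","t13",(250,80,450,260),3.5)
E
```

```text
t 36.37 p [732.2 -69.  361.3] rot [-1.80e+02  1.00e-01  3.09e+01] F [-0.1  0.2  0.1] g -0.1 q [-17.  36.  38.  60. -21.  90.  46.]
delta_cm [0.13, 0.01, 7.13] spin 0.009 rows 1.7
```

View pics/s13.png

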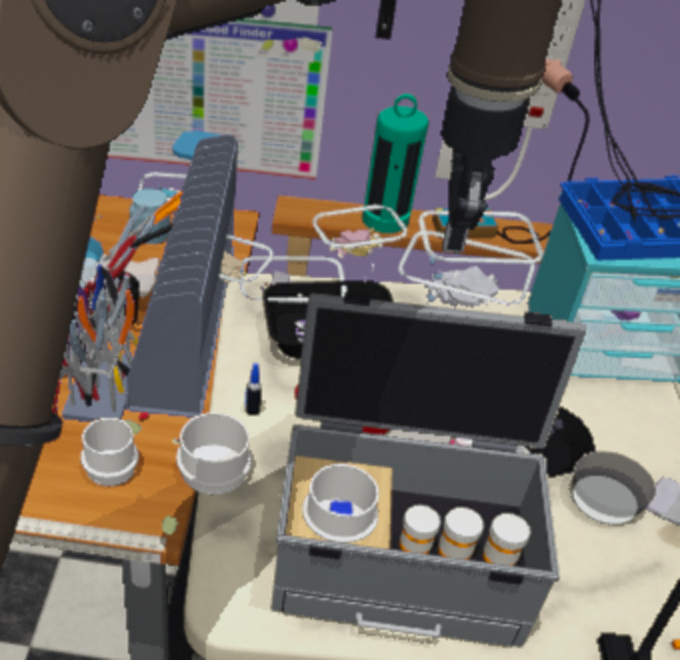

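View pics/w32.png

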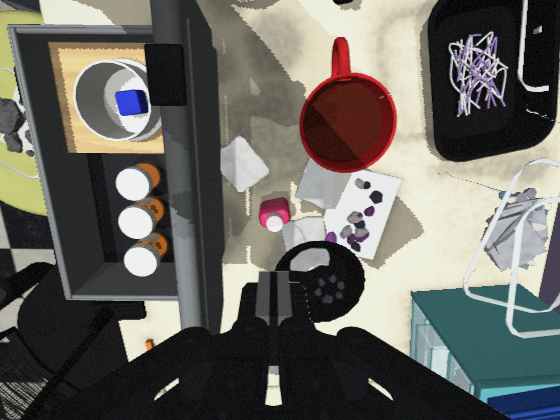

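View pics/t13.png

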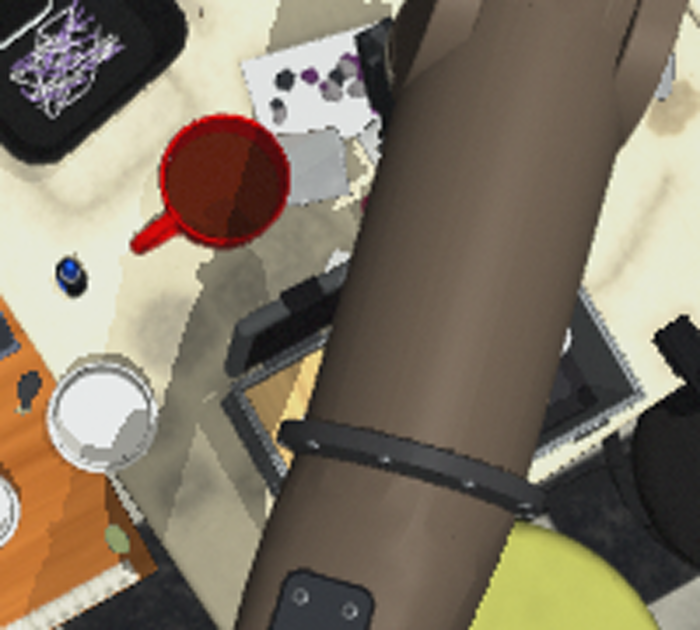

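Request:
{"op": "servo_tool", "data": {"plan": [{"delta_pos": [0.1,0,2],"spin": 0},{"delta_pos": [0.1,0,4],"spin": 0},{"delta_pos": [0.1,0,6],"spin": 0},{"delta_pos": [0.1,0,7],"spin": 0},{"delta_pos": [0.1,0,7],"spin": 0}]}}

```text
clock: 36.93
eef_pos: [731.6, -67.4, 290.9]
eef_rot: [-179.9, 0.1, 30.9]
wrist_force: [0.1, -0.3, -0.2]
grip_width: 0.0
```

Request:
{"op": "servo_tool", "data": {"plan": [{"delta_pos": [-0.8,0,0],"spin": 0},{"delta_pos": [-1.6,0,0],"spin": 0},{"delta_pos": [-2.4,0,0],"spin": 0},{"delta_pos": [-3.2,0,0],"spin": 0},{"delta_pos": [-4,0,0],"spin": 0}]}}

```text
clock: 37.35
eef_pos: [698.4, -89.1, 294.2]
eef_rot: [179.9, -0.1, 30.9]
wrist_force: [1.8, 0.2, 1.7]
grip_width: 0.3
```

```bash
python3 - <<'E'
from h import *
st();snap("scene","s14",(180,0,520,330),2);snap("wrist","w33")
E
```

```text
t 37.35 p [698.4 -89.1 294.2] rot [ 1.799e+02 -1.000e-01  3.090e+01] F [1.8 0.2 1.7] g 0.3 q [-18.  34.  38.  74. -20.  79.  50.]
```

View pics/s14.png

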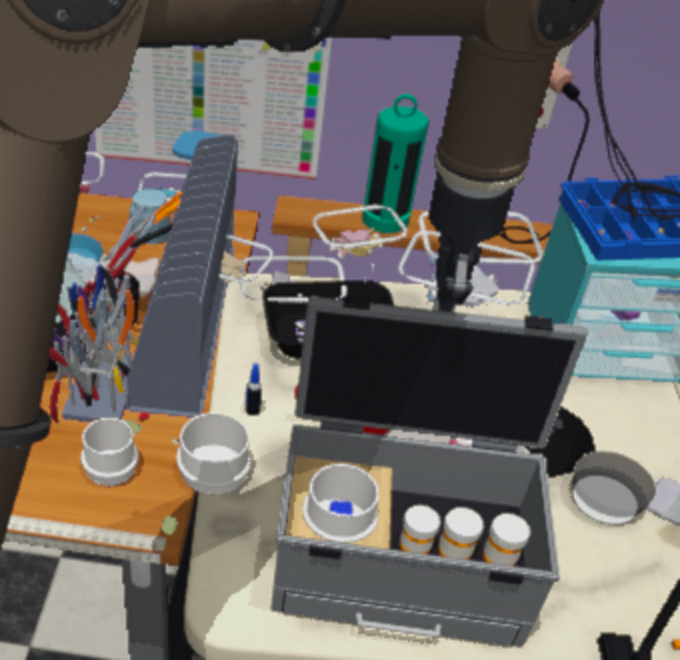

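View pics/w33.png

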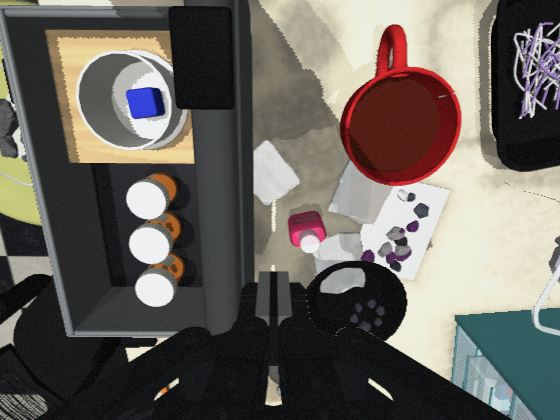

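Request:
{"op": "servo_tool", "data": {"plan": [{"delta_pos": [-1,0,0],"spin": 0},{"delta_pos": [-2,0,0],"spin": 0},{"delta_pos": [-3,0,0],"spin": 0},{"delta_pos": [-4,0,0],"spin": 0},{"delta_pos": [-5,0,0],"spin": 0}]}}

```text
clock: 37.87
eef_pos: [654.7, -114.7, 292.6]
eef_rot: [-180.0, 0.0, 30.9]
wrist_force: [1.5, 1.2, -0.2]
grip_width: -0.2
```

Request:
{"op": "servo_tool", "data": {"plan": [{"delta_pos": [-1,0,0.2],"spin": 0},{"delta_pos": [-2,0,0.4],"spin": 0},{"delta_pos": [-3,0,0.6],"spin": 0},{"delta_pos": [-4,0,0.8],"spin": 0},{"delta_pos": [-5,0,1],"spin": 0}]}}

```text
clock: 38.28
eef_pos: [612.0, -140.3, 282.6]
eef_rot: [-180.0, 0.0, 30.9]
wrist_force: [1.8, 1.0, 0.3]
grip_width: -0.3
```

```bash
python3 - <<'E'
from h import *
st();snap("scene","s15",(180,0,520,330),2)
p=r.get_obs()["eef_pos"];d=np.array(p[:2])-CH[:2];c,s=np.cos(CH[2]),np.sin(CH[2]);print("local",d@[c,s],d@[-s,c])
E
```

```text
t 38.28 p [ 612.  -140.3  282.6] rot [-180.     0.    30.9] F [1.8 1.  0.3] g -0.3 q [-17.  26.  39.  88. -17.  72.  55.]
local 21.55398918759122 -1.133034400454157
```

View pics/s15.png

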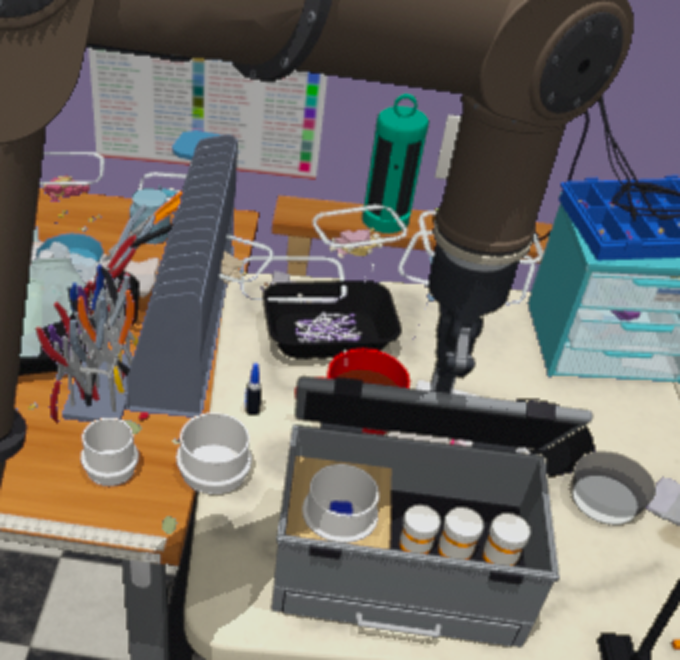

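Request:
{"op": "servo_tool", "data": {"plan": [{"delta_pos": [-1,0,0.5],"spin": 0},{"delta_pos": [-2,0,1],"spin": 0},{"delta_pos": [-3,0,1.6],"spin": 0},{"delta_pos": [-4,0,2.4],"spin": 0},{"delta_pos": [-5,0,3.2],"spin": 0}]}}

```text
clock: 38.75
eef_pos: [569.6, -165.8, 250.7]
eef_rot: [180.0, -0.0, 30.9]
wrist_force: [1.1, 0.5, 1.0]
grip_width: -0.1
```

Request:
{"op": "servo_tool", "data": {"plan": [{"delta_pos": [-0.8,0,1],"spin": 0},{"delta_pos": [-1.6,0,2],"spin": 0},{"delta_pos": [-2,0,3],"spin": 0},{"delta_pos": [-2.5,0,4],"spin": 0},{"delta_pos": [-3,0,5],"spin": 0}]}}

```text
clock: 39.17
eef_pos: [544.2, -181.0, 200.1]
eef_rot: [180.0, -0.0, 30.9]
wrist_force: [0.5, -0.3, 0.1]
grip_width: 0.4
```

```bash
python3 - <<'E'
from h import *
st();snap("scene","s16",(180,0,520,330),2)
p=r.get_obs()["eef_pos"];d=np.array(p[:2])-CH[:2];c,s=np.cos(CH[2]),np.sin(CH[2]);print("local",d@[c,s],d@[-s,c])
E
```

```text
t 39.17 p [ 544.2 -181.   200.1] rot [180.   -0.   30.9] F [ 0.5 -0.3  0.1] g 0.4 q [-14.  24.  38. 102. -17.  59.  61.]
local -56.85044022926507 -0.6106651845339309
```

View pics/s16.png

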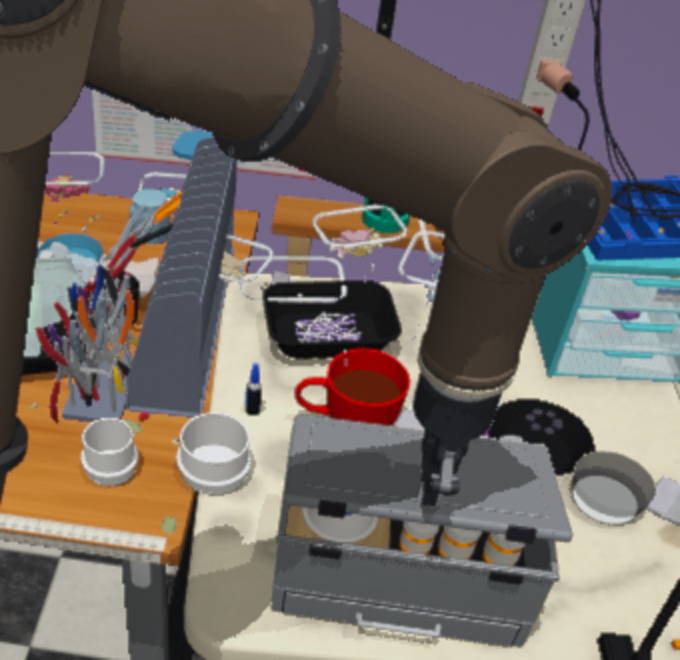

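Nearly shut; press straight down gently.

Request:
{"op": "servo_tool", "data": {"plan": [{"delta_pos": [0,0,0.8],"spin": 0},{"delta_pos": [0,0,1.6],"spin": 0},{"delta_pos": [0,0,2.4],"spin": 0},{"delta_pos": [0,0,3.0],"spin": 0},{"delta_pos": [0,0,3.5],"spin": 0}]}}

```text
clock: 39.63
eef_pos: [544.2, -180.6, 164.9]
eef_rot: [-180.0, 0.0, 31.0]
wrist_force: [-0.6, -0.6, 0.6]
grip_width: -0.2
```

Request:
{"op": "servo_tool", "data": {"plan": [{"delta_pos": [0,0,0.2],"spin": 0},{"delta_pos": [0,0,0.4],"spin": 0},{"delta_pos": [0,0,0.6],"spin": 0}]}}

```text
clock: 39.88
eef_pos: [544.5, -180.9, 159.8]
eef_rot: [180.0, -0.0, 30.9]
wrist_force: [-1.0, -0.2, 0.8]
grip_width: -0.1
```

Request:
{"op": "servo_tool", "data": {"plan": [{"delta_pos": [0,0,0.1],"spin": 0},{"delta_pos": [0,0,0.2],"spin": 0},{"delta_pos": [0,0,0.3],"spin": 0}]}}

```text
clock: 40.13
eef_pos: [544.6, -180.9, 158.8]
eef_rot: [-180.0, -0.1, 30.9]
wrist_force: [-11.1, 4.6, 33.2]
grip_width: -0.1
```

Request:
{"op": "servo_tool", "data": {"plan": [{"delta_pos": [0,0,0],"spin": 0},{"delta_pos": [0,0,0],"spin": 0},{"delta_pos": [0,0,-2],"spin": 0},{"delta_pos": [0,0,-6],"spin": 0},{"delta_pos": [-3,0,-10],"spin": 0}]}}

```text
clock: 40.55
eef_pos: [526.0, -190.6, 251.3]
eef_rot: [180.0, -0.0, 31.3]
wrist_force: [1.5, 0.4, 1.1]
grip_width: 0.1
```

Request:
{"op": "servo_tool", "data": {"plan": [{"delta_pos": [-3,0,-2],"spin": 0},{"delta_pos": [-6,0,-4],"spin": 0},{"delta_pos": [-9,0,-4],"spin": 0},{"delta_pos": [-10,0,-4],"spin": 0},{"delta_pos": [-10,0,-4],"spin": 0}]}}

```text
clock: 40.97
eef_pos: [434.8, -247.1, 291.0]
eef_rot: [180.0, -0.1, 30.7]
wrist_force: [-0.8, -0.3, 0.4]
grip_width: 0.0
```

```bash
python3 - <<'E'
from h import *
st();snap("scene","s17",(180,130,520,330),2.3);snap("top","t17",(200,100,450,280),3)
E
```

```text
t 40.97 p [ 434.8 -247.1  291. ] rot [ 1.80e+02 -1.00e-01  3.07e+01] F [-0.8 -0.3  0.4] g 0.0 q [-12.  11.  44. 104.  -9.  67.  65.]
```

View pics/s17.png

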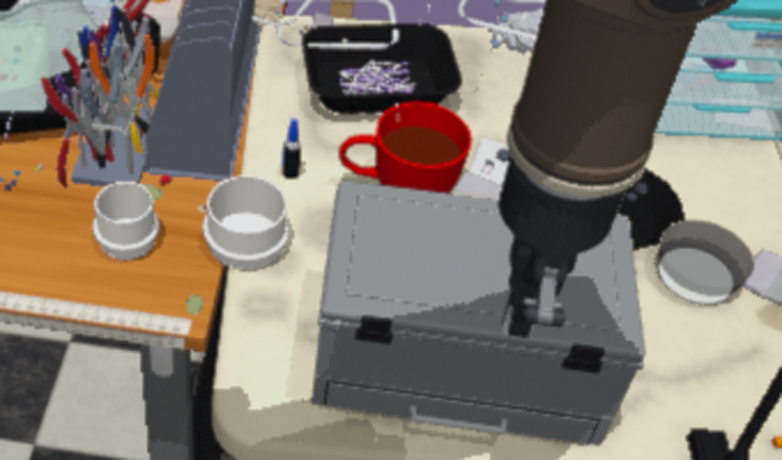

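View pics/t17.png

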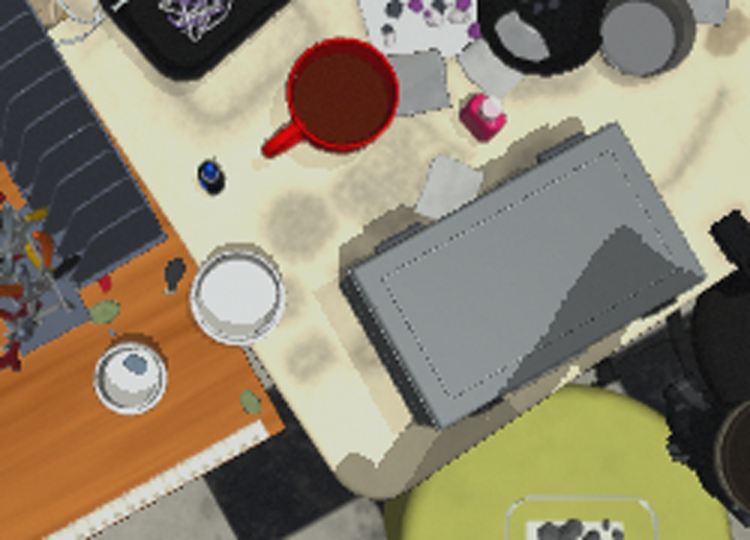

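```bash
python3 - <<'E'
from h import *
st();print(r.hand_in())
E
```

```text
t 41.07 p [ 437.6 -244.6  290.2] rot [-1.80e+02 -1.00e-01  3.09e+01] F [ 0.8 -0.6  0.3] g 0.2 q [-12.  12.  43. 104.  -9.  67.  65.]
the job is handed in; nothing more can be done
None
```

The chest is packed and shut, and the job was handed in at about 41 s of the 210 s allowed. No verdict comes back, so these are my own last checks.

- **Cup:** The hole measured about 80–81 mm, so it is the 82 mm holder and the middle cup fits. After seating it, the predicted outlines of a seated cup matched the top picture well and the scene picture to within a few millimetres.
- **Block:** I found only one blue block, and the pictures showed it lying in the cup. I looked for a second one in the top, scene and wrist views, including behind the lid, and saw none.
- **Jars:** All three amber jars stood upright in a row in the right bay in the last pictures before the lid closed. I left the yellow look-alike alone.
- **Lid:** It closed to a hard stop with the fingertips at 158.8 mm, against about 159 mm expected for fully shut. The last pictures show it flat. I did not read the lid angle itself.
- **Other things:** The small and large cups stand upright on the bench. The mug, gel bottle and glue bottle were standing in the last pictures, and the arm never went near them at their height. The arm ended clear of everything.

Two readings disagreed or changed:

- **Chest position:** The top and scene cameras disagreed by about 4 mm on the chest's position and about 2 mm on the hole's. I used values in between.
- **Large cup:** It shifted about 2 cm on the bench by itself during the run and stayed upright.

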